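# Ready the bench shear: raise the counterweighted blade arm, feed the sheet to the gauge

### The job

Get the bench shear ready for its next cut. With the fingers, push its counterweighted blade arm up past the balance point, without flinging it, and let go, so that it stays raised on its own; then slide the flanged steel sheet across the bed by pushing gently on the outside of its upturned flange, under the raised blade, until its leading edge lies flush along the back gauge. Push only: pinch nothing, do not lift the sheet off the bed, do not let sheet and blade touch, and leave the things lying round the shear where they are.

Things in the scene. Friction and masses are not known exactly. Their poses are not given: they have to be found in the camera images.
- shear: Grey bench shear bolted down (guillotine type); position and yaw vary. Origin on the bench under the middle of the shearing line. Its x runs along that line toward the pivot (to the robot's left), y across it toward the robot: bed at y 0 to 196 mm (x -100 to 100, flat top 80 mm above the bench), blade arm's plane at y -8, gauge at y -45. An 8 mm high fence lies on the bed at x 87 to 97 mm.
- blade_arm (a joint): Blade arm's hinge, rad: 0 shut (arm level, blade across the gap between bed and gauge), grows as the grip end rises, 1.35 is the stop. It swings in the shear's x-z plane. Balance near 0.94: below it the arm falls shut, beyond it the round counterweight on its tail (past the pivot) carries it to the stop, damped. When shut the grip takes 2 to 3 N to raise, less higher up.
- pivot (a point): Hinge axis of the blade arm (parallel to the shear's y), 115 mm above the bench, at x 105, y -8 mm of the shear, between two cheek plates up to 140 mm above the bench.
- grip (a point): Middle of the arm's round rubber grip, 26 mm thick, 78 mm long, at the free (-x) end of the arm, beyond the bed's end (x -101 to -179 mm). When shut it is 245 mm in -x from the pivot and 20 mm above it, so 135 mm above the bench, level, with free space under it and round it. The grip runs along the arm, its outer end is 39 mm from this point. Moves with the arm.
- panel: Loose flat steel sheet with an upturned flange, lying on the bed. Origin on its underside in the middle of the leading edge (toward the gauge); x along that edge (100 mm long), y back toward the flange and the robot, 130 mm deep, 3 mm thick. Starts up to 0.12 rad askew, short of the blade. About 0.35 kg.
- flange (a point): Middle of the outer face of the sheet's flange, 130 mm behind the leading edge, 12 mm above the sheet's underside. The flange is 100 mm wide, 24 mm high, 3 mm thick; its outer face looks along the sheet's +y, away from the gauge.
- gauge_face (a point): Middle of the back gauge's stop face, at bed height; fixed to the shear, same axes. The face is 160 mm long along x, looks to the shear's +y, toward the robot, reaches from 24 mm below to 20 mm above bed height, and is 45 mm past the shearing line.
- tape_measure: Bystander: yellow and black tape measure lying on its side on the bench by the pivot end of the bed, 76 x 79 x 33 mm; origin centre of its underside.
- nut_a: Bystander: large rusty hexagon nut, 34 x 30 x 14 mm, lying on the bench past the gauge's grip end; origin centre of its underside.
- paint_marker: Bystander: red and white paint marker, 18 x 132 x 19 mm, lying on the bench alongside the grip end of the bed; origin centre of its underside.

How it is judged:
By the outcome, as a careful person would: the job done as asked, in the order asked, and still so for the second after the job is handed in, with the robot touching nothing.
It also fails if it takes over 58 s, if anything falls off the work surface, if the arm or the gripper's body presses on something with over 40 N, if the wrist force passes 120 N, or if a joint passes its speed limit or range.

### The arm

A 7-joint arm with a two-finger parallel gripper is mounted at the origin on a cart in front of the work surface, level with it; the furniture and walls round the work are solid. World frame = base frame: x ahead of the robot, y to its left, z up, the work surface at z = 0. Lengths are in m, angles in rad, forces in N, time in s.
With the tool pointing down it reaches from about 0.425 to 0.925 m from the base axis. Payload 6.8 kg.
Tool frame: the origin (TCP) lies at the very end of the fingers, on their centre line; the grasp point (between the pads) lies 19 mm behind it (robot.grip_depth is the z of the grasp point in the tool frame, in m); z points along the fingers, y is the direction in which the jaws open and shut (so a half turn about z gives the same grasp; the last joint's range is limited). The gripper opens to 88 mm and grips with 3 to 60 N. Pads are 20 mm wide; open, the fingers measure 115 mm over their backs; the gripper's body (75 mm by 178 mm) begins 61 mm behind the grasp point.
Start: joints at [-1.323, 0.477, 0.022, 1.555, -0.011, 1.109, -0.083], TCP at [0.235, 0.633, 0.223] pointing down, gripper open.
Joint ranges: [-2.96, 2.96], [-0.34, 2.1], [-1.41, 1.46], [0.24, 2.44], [-1.37, 4.51], [0.17, 1.92], [-2.96, 2.96]. Speed limits (rad/s): [2.39, 2.39, 3.14, 3.14, 3.14, 3.14, 3.14].

### API

Orientations are given as a unit quaternion [x, y, z, w].
In Python, from workcell import robot gives the robot as it stands.
- The arm moves only by the tool carry_out, never from a script. Its argument "increments" is a list of rows, each an object with "dp": the shift along the tool's x, y, z in m, a list of three; "twist": the turn, a rotation vector about the tool's x, y, z in rad, a list of three; "grip": the finger opening in m, from 0 to 0.0878. In form: [{"dp": [tx, ty, tz], "twist": [wx, wy, wz], "grip": grip}, ...]. A call has exactly 5 rows; each row shifts and turns the commanded pose from where the row before left it, along the tool's axes as they then stand; what a row does not reach is not made up. A row lasts 1/8 s, in which the tool goes at most 62.5 mm and 10.7 degrees, less where a joint would pass 70% of its speed; a pose out of reach is approached as far as the arm can. A call with a gripper value outside its range is refused whole. The fingers move at their own pace and stop on an object; "squeeze" is the grip in N (left out, the last holds). Time passes only in rows, so rows that do not move let the fingers close, or fill a call up. It gives the time, the measured TCP pose, the force and the opening at its end, in the units of the state.
- robot.get_state(): the state, without advancing time (a new reading comes with each control period).
- robot.grab_frame(name): name is "scene" or "top"; returns a dict with "image" (480x640x3 uint8, blue, green, red), "fx", "fy", "cx", "cy" (pixels), "distortion" ([k1, k2, p1, p2, k3] as OpenCV has them; the pictures are not rectified), "extrinsics" (4x4, takes a point from camera to world coordinates). Camera axes: x right, y down, z forward; pixel columns grow to the right and rows downward; lengths in m; the calibration is good to about 2 mm. A picture is of the moment at which its call begins. There is no depth.
- robot.job_done(): hands the job in, once; it reports no verdict.
The state is a dict: "t": time; "joint_pos": joint angles; "qvel": joint speeds; "joint_torque": joint torques, N m; "tcp_pos": TCP position; "orientation": TCP orientation; "wrist_force": force on the tool from outside, world axes, zero at the start; "ft_torque": the same for the moment, N m; "opening": finger opening in m.
Only numpy, scipy, OpenCV 4.12 (cv2) and the standard library are available. Lean on these libraries where they do the work, as an engineer would, in place of code of your own. Each camera call takes 0.05 s, during which the arm holds its last target.

## Working session

There is one attempt and no reset: what is moved stays moved. The work goes in short steps, Python scripts to look and compute and a tool call to move; the robot and the scene stay as the last step left them, time stands still between calls to the robot, and variables do not carry over. Pictures are saved under pics/ and viewed, and the job is handed in when it is done.

Besides the shell and the picture viewer there is one more tool, called after "Request:" as name([rows], argument=value, ...), one row to a line, values as JSON. carry_out: Moves the arm, as the interface text tells. Its arguments: {"type":"object","properties":{"increments":{"type":"array","items":{"type":"object","properties":{"dp":{"type":"array","items":{"type":"number"}},"twist":{"type":"array","items":{"type":"number"}},"grip":{"type":"number"}}}},"squeeze":{"type":"number"}},"required":["increments"]}

```bash
ls; mkdir -p pics
python3 - <<'E'
from workcell import robot
import cv2,numpy as np
np.set_printoptions(precision=4,suppress=True)
for n in("scene","top"):
    f=robot.grab_frame(n); cv2.imwrite(f"pics/{n}0.png",f["image"])
    print(n,f["fx"],f["fy"],f["cx"],f["cy"],f["distortion"]);print(np.array(f["extrinsics"]))
s=robot.get_state()
for k in s: print(k,s[k])
print(robot.grip_depth)
E
```

```text
pics
scene 507.3273291697056 507.3273291697056 313.99446701473937 234.2284255075107 [-0.0551  0.      0.      0.      0.    ]
[[ 0.7618 -0.4338  0.4811  0.2102]
 [-0.6478 -0.5083  0.5674 -0.336 ]
 [-0.0016 -0.744  -0.6682  0.6801]
 [ 0.      0.      0.      1.    ]]
top 524.5969983713853 524.5969983713853 320.45984953863206 243.38140963984168 [-0.0035  0.      0.      0.      0.    ]
[[ 0.0081 -0.983   0.1836  0.4619]
 [-0.9999 -0.0059  0.0124  0.1558]
 [-0.0111 -0.1837 -0.9829  1.0445]
 [ 0.      0.      0.      1.    ]]
t 0.1
joint_pos [-1.3231  0.4777  0.0224  1.5563 -0.0115  1.1093 -0.0831]
qvel [-0.0008 -0.001   0.0009 -0.0027 -0.0022  0.0001 -0.0005]
joint_torque [  0.005  -58.4088   1.5405 -27.3314  -0.0541   0.013    0.0001]
tcp_pos [0.235  0.6322 0.2218]
orientation [ 0.1769  0.9842 -0.0008 -0.0001]
wrist_force [ 0.3466 -0.9642  0.0805]
ft_torque [0.0014 0.0443 0.0259]
opening 0.08765419681245064
-0.0187
```

View pics/scene0.png

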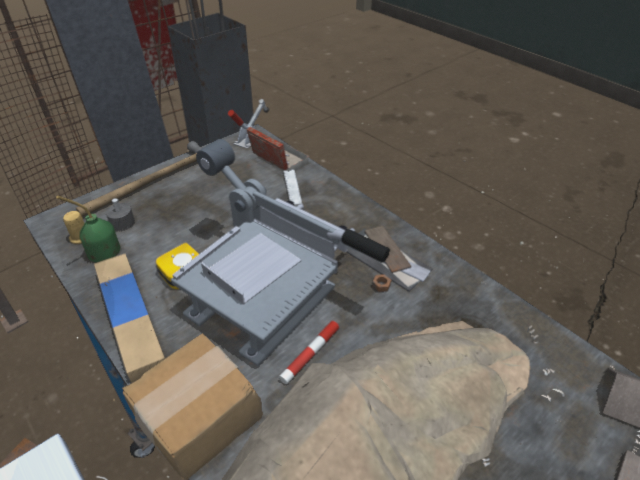

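View pics/top0.png

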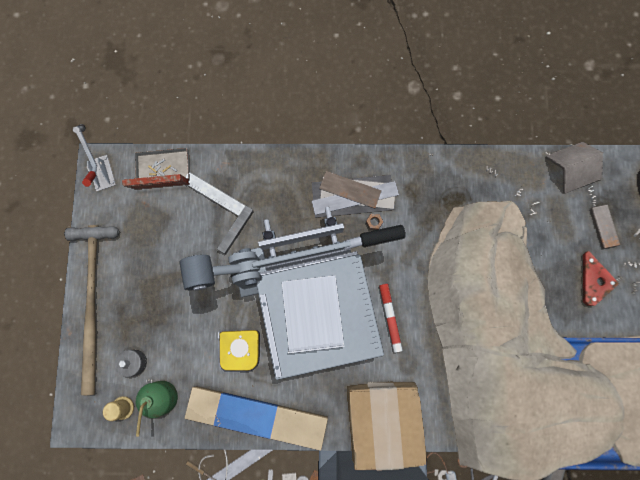

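Run:
```python
import cv2
t=cv2.imread("pics/top0.png"); s=cv2.imread("pics/scene0.png")
cv2.imwrite("pics/tc.png",cv2.resize(t[210:390,170:410],None,fx=3.3,fy=3.3,interpolation=cv2.INTER_CUBIC))
cv2.imwrite("pics/sc.png",cv2.resize(s[130:370,150:400],None,fx=2.5,fy=2.5,interpolation=cv2.INTER_CUBIC)[:600])
```

```text
(no output)
```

View pics/tc.png

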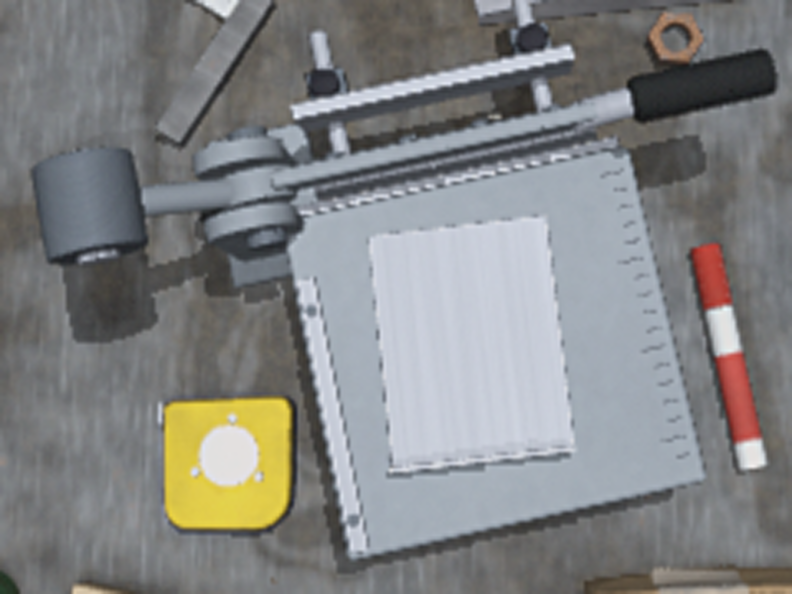

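View pics/sc.png

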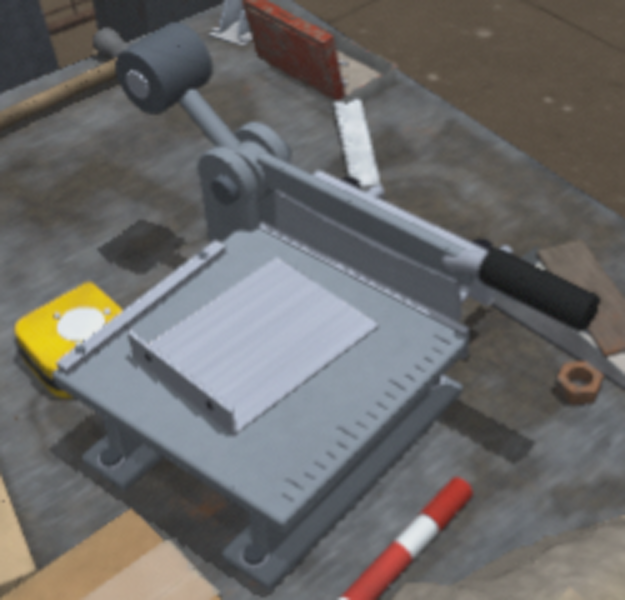

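```bash
cat > h.py <<'E'
import cv2,numpy as np,pickle
from scipy.optimize import least_squares
from scipy.spatial.transform import Rotation as R
np.set_printoptions(precision=4,suppress=True)
CAM={"scene":(507.3273,507.3273,313.9945,234.2284,[-0.0551,0,0,0,0]),"top":(524.597,524.597,320.4598,243.3814,[-0.0035,0,0,0,0])}
try: EXT=pickle.load(open("ext.pkl","rb"))
except Exception:
    from workcell import robot
    EXT={}
    for n in CAM:
        f=robot.grab_frame(n); EXT[n]=np.array(f["extrinsics"]); CAM[n]
    pickle.dump(EXT,open("ext.pkl","wb"))
def K(n): fx,fy,cx,cy,d=CAM[n]; return np.array([[fx,0,cx],[0,fy,cy],[0,0,1.]]),np.array(d,float)
def proj(n,P):
    T=np.linalg.inv(EXT[n]); k,d=K(n)
    return cv2.projectPoints(np.atleast_2d(np.asarray(P,float)),cv2.Rodrigues(T[:3,:3])[0],T[:3,3],k,d)[0][:,0]
def atz(n,uv,z):
    k,d=K(n); p=cv2.undistortPoints(np.array(uv,float).reshape(-1,1,2),k,d)[:,0]
    r=np.c_[p,np.ones(len(p))]@EXT[n][:3,:3].T; o=EXT[n][:3,3]
    return o+r*((z-o[2])/r[:,2])[:,None]
def fr(p,P):  # p=(x,y,yaw)
    P=np.atleast_2d(np.asarray(P,float)); c,s=np.cos(p[2]),np.sin(p[2])
    return np.c_[p[0]+c*P[:,0]-s*P[:,1],p[1]+s*P[:,0]+c*P[:,1],P[:,2]]
def fit(obs,x0):
    def f(p): return np.concatenate([(proj(n,fr(p,P))-uv).ravel() for n,P,uv in obs])
    r=least_squares(f,x0,loss="soft_l1"); return r.x,f(r.x).reshape(-1,2)
def inv(p,P):
    P=np.atleast_2d(np.asarray(P,float)); c,s=np.cos(p[2]),np.sin(p[2]); d=P[:,:2]-p[:2]
    return np.c_[c*d[:,0]+s*d[:,1],-s*d[:,0]+c*d[:,1],P[:,2]]
E
cat > m1.py <<'E'
from h import *
tc=lambda a:np.array(a,float)/3.3+[170,210]
sc=lambda a:np.array(a,float)/2.5+[150,130]
B=[[.1,.196,.08],[-.1,.196,.08],[-.1,0,.08]]
ot=("top",B,tc([(352,558),(703,480),(630,150)]))
os=("scene",B+[[.1,0,.08]],sc([(57,376),(283,523),(467,338),(258,228)]))
x0=[.6,.15,1.6]
S=atz("top",ot[2],.08);print(S, atz("scene",os[2],.08))
m=(S[0]+S[1])/2; d=S[0]-S[1]; yaw=np.arctan2(d[1],d[0]); x0=[m[0]+.196*np.sin(yaw),m[1]-.196*np.cos(yaw),yaw]
print(x0)
for o in([ot],[os],[ot,os]):
    p,r=fit(o,x0);print(p);print(r)
shear=p
Pt=("top",[[.05,0,.083],[-.05,0,.083]],tc([(371,237),(547,215)]))
Ps=("scene",[[.05,0,.083],[-.05,0,.083],[.05,.130,.104],[-.05,.130,.104]],sc([(278,260),(378,325),(130,333),(237,412)]))
Pt2=("top",[[.05,.130,.08],[-.05,.130,.08]],tc([(390,472),(573,452)]))
m=atz("top",Pt[2],.083).mean(0); x0=[m[0],m[1],shear[2]]
for o in([Pt,Pt2],[Ps],[Pt,Pt2,Ps]):
    p,r=fit(o,x0);print("panel",p,inv(shear,[[p[0],p[1],.08]]),p[2]-shear[2]);print(r)
np.savez("fit",shear=shear,panel=p)
for n,P in dict(pivot=[.105,-.008,.115],grip=[-.14,-.008,.135],gauge=[0,-.045,.08],bednear=[0,.196,.08],cw=[.2,-.008,.115]).items(): print(n,fr(shear,[P]),proj("top",fr(shear,[P])),proj("scene",fr(shear,[P])))
E
python3 m1.py
```

```text
[[0.395  0.2442 0.08  ]
 [0.4379 0.0539 0.08  ]
 [0.6197 0.0925 0.08  ]] [[0.3965 0.2366 0.08  ]
 [0.4397 0.0485 0.08  ]
 [0.6212 0.0905 0.08  ]
 [0.5809 0.2726 0.08  ]]
[np.float64(0.6076651974601284), np.float64(0.19214030543336996), np.float64(1.7925564719008393)]
[0.6072 0.1903 1.7837]
[[-1.3495  0.3129]
 [ 1.555   0.7025]
 [-0.0385 -4.5583]]
[0.6073 0.1832 1.7833]
[[-1.9463 -0.5145]
 [ 0.1364  2.9891]
 [ 5.2208 -0.3547]
 [-0.2721 -3.4436]]
[0.6078 0.1879 1.7857]
[[ 0.212   0.0214]
 [ 3.0498  0.1906]
 [ 1.1998 -4.9941]
 [-2.9919 -2.0718]
 [-1.1508  0.8041]
 [ 3.611  -2.1127]
 [-1.6111 -4.7417]]
panel [0.5757 0.1888 1.6833] [[0.0077 0.0312 0.08  ]] -0.10237785022465795
[[-0.5794 -0.5183]
 [ 0.0836  0.4461]
 [ 0.3519 -0.0616]
 [ 0.0771  0.1101]]
panel [0.5781 0.1845 1.711 ] [[0.003  0.0297 0.08  ]] -0.07474568322677166
[[-0.0173 -0.9864]
 [ 1.6784 -0.5344]
 [-0.234   0.5714]
 [-0.656   0.4097]]
panel [0.5765 0.1867 1.6936] [[0.0055 0.0309 0.08  ]] -0.09215257868891902
[[ 0.5882 -0.6627]
 [ 1.185  -0.2463]
 [ 2.2788 -0.2932]
 [ 1.9332 -0.6956]
 [-1.149  -1.4382]
 [-0.2784 -0.495 ]
 [-2.2973 -0.6344]
 [-3.8402 -0.3114]]
pivot [[0.5932 0.2922 0.115 ]] [[250.651  266.1995]] [[250.9399 198.3128]]
grip [[0.6455 0.0528 0.135 ]] [[385.3139 236.1592]] [[365.4168 246.3807]]
gauge [[0.6518 0.1975 0.08  ]] [[304.7409 238.211 ]] [[309.4117 225.1975]]
bednear [[0.4163 0.1461 0.08  ]] [[331.6356 367.3502]] [[213.1241 307.3846]]
cw [[0.573 0.385 0.115]] [[198.4193 277.1009]] [[214.0895 179.7692]]
```

```bash
cat > ov.py <<'E'
from h import *
import sys
def box(a,b):
    a=np.array(a);b=np.array(b);c=np.array([[ (a,b)[i][0],(a,b)[j][1],(a,b)[k][2]] for i in(0,1) for j in(0,1) for k in(0,1)])
    return [(c[i],c[j]) for i in range(8) for j in range(i+1,8) if bin(i^j).count("1")==1]
def overlay(n,img,shear,panel,crop,sc,out,off=(0,0)):
    x0,y0,x1,y1=crop
    im=cv2.resize(img[y0:y1,x0:x1],None,fx=sc,fy=sc,interpolation=cv2.INTER_CUBIC)
    def L(p,es,col):
        for a,b in es:
            uv=(proj(n,fr(p,[a,b]))+off-[x0,y0]+.5)*sc-.5
            cv2.line(im,*[tuple(int(round(16*v)) for v in q) for q in uv],col,1,cv2.LINE_AA,4)
    L(shear,[([.1,0,.08],[.1,.196,.08]),([.1,.196,.08],[-.1,.196,.08]),([-.1,.196,.08],[-.1,0,.08]),([-.1,0,.08],[.1,0,.08])],(0,0,255))
    L(shear,[([.08,-.045,.1],[-.08,-.045,.1]),([.105,-.03,.115],[.105,.02,.115])],(255,0,255))
    L(shear,[([-.101,-.008,.135],[-.179,-.008,.135])],(255,255,0))
    L(shear,box([.087,.0,.08],[.097,.196,.088])[:0],(0,255,0))
    if panel is not None: L(panel,box([-.05,0,.08],[.05,.13,.083])+box([-.05,.127,.083],[.05,.13,.104]),(0,200,0))
    cv2.imwrite(out,im)
if __name__=="__main__":
    d=np.load("fit.npz")
    overlay("top",cv2.imread("pics/top0.png"),d["shear"],d["panel"],(170,210,410,390),3.3,"pics/to.png")
    overlay("scene",cv2.imread("pics/scene0.png"),d["shear"],d["panel"],(150,130,400,370),2.5,"pics/so.png")
E
python3 ov.py
```

```text
(no output)
```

View pics/to.png

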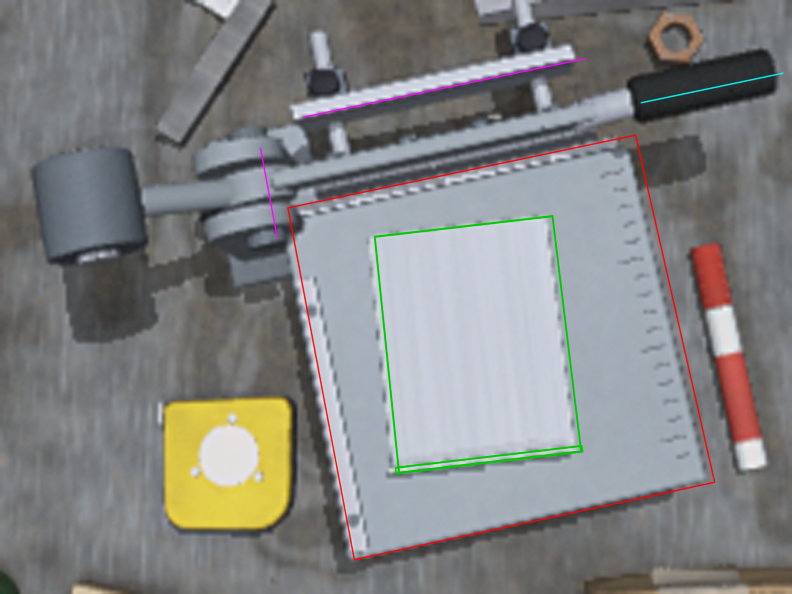

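View pics/so.png

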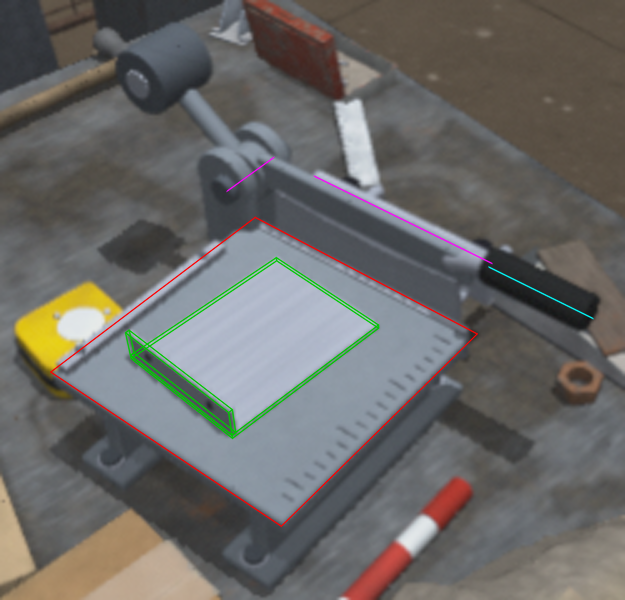

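Request:
carry_out([
  {"dp": [0,0,-0.06],"twist": [0,0,0],"grip": 0.0},
  {"dp": [0,0,-0.06],"twist": [0,0,0],"grip": 0.0},
  {"dp": [-0.05,0,-0.03],"twist": [0,0,0.08],"grip": 0.0},
  {"dp": [-0.06,0,0],"twist": [0,0,0.095],"grip": 0.0},
  {"dp": [-0.06,0,0],"twist": [0,0,0.095],"grip": 0.0},
])

```text
t: 0.82
tcp_pos: [0.3895, 0.559, 0.3729]
orientation: [0.309, 0.951, 0.0, 0.0]
wrist_force: [0.5, 0.0, -0.4]
opening: 0.0413
```

```bash
cat > log.py <<'E'
from workcell import robot
import json
s=robot.get_state()
print(s["t"],[round(float(v),3) for v in s["joint_pos"]],[round(float(v),4) for v in s["tcp_pos"]],[round(float(v),4) for v in s["orientation"]],[round(float(v),2) for v in s["wrist_force"]])
open("states.jsonl","a").write(json.dumps(dict(q=list(map(float,s["joint_pos"])),p=list(map(float,s["tcp_pos"])),o=list(map(float,s["orientation"]))))+"\n")
E
python3 log.py
```

```text
0.825 [-1.149, 0.402, 0.141, 1.34, -0.056, 1.402, -0.067] [0.3895, 0.559, 0.3729] [0.3089, 0.9511, 0.0003, 0.0001] [0.47, 0.02, -0.41]
```

Request:
carry_out([
  {"dp": [-0.06,0,0],"twist": [0,0,0.095],"grip": 0.0},
  {"dp": [-0.06,0,0],"twist": [0,0,0.095],"grip": 0.0},
  {"dp": [-0.06,0,0],"twist": [0,0,0.095],"grip": 0.0},
  {"dp": [-0.06,0,0],"twist": [0,0,0.095],"grip": 0.0},
  {"dp": [-0.06,0,0],"twist": [0,0,0.095],"grip": 0.0},
])

```text
t: 1.45
tcp_pos: [0.5928, 0.3415, 0.3722]
orientation: [0.524, 0.852, -0.0, -0.0]
wrist_force: [-0.3, 0.7, -0.6]
opening: 0.0008
```

```bash
python3 log.py
```

```text
1.45 [-0.826, 0.416, 0.318, 1.342, -0.129, 1.404, -0.045] [0.5928, 0.3415, 0.3722] [0.5243, 0.8515, -0.0002, -0.0001] [-0.33, 0.67, -0.57]
```

```bash
cat > kin.py <<'E'
from h import *
import json,itertools
D=[json.loads(l) for l in open("states.jsonl")]
D.append(dict(q=[-1.3231,0.4777,0.0224,1.5563,-0.0115,1.1093,-0.0831],p=[.235,.6322,.2218],o=[0.1769,0.9842,-0.0008,-0.0001]))
def ch(q,s):
    Rs=[];M=R.identity()
    for i,a in enumerate("zyzyzyz"):
        M=M*R.from_euler(a,s[i]*q[i]); Rs.append(M)
    return Rs
if __name__=="__main__":
    res=[]
    for s in itertools.product([1,-1],repeat=7):
        if s[1]<0: continue
        for ny in (0,1,2,3):
            # find base yaw b: Rz(b)*ch*Rz(ny*90) ~ obs
            T=[ R.from_quat(d["o"])*(ch(d["q"],s)[-1]*R.from_euler("z",ny*np.pi/2)).inv() for d in D]
            m=R.concatenate(T).mean(); e=max((t*m.inv()).magnitude() for t in T)
            res.append((e,s,ny,m.as_rotvec()))
    res.sort(key=lambda r:r[0])
    for r in res[:8]: print(r)
E
python3 kin.py
```

```text
(0.00010589181644519332, (-1, 1, -1, 1, -1, 1, -1), 1, array([-0.,  0.,  0.]))
(0.001616174477419778, (-1, 1, -1, 1, -1, 1, -1), 0, array([-0.0002, -0.0006, -1.5707]))
(0.0016696752831157084, (-1, 1, -1, 1, -1, 1, -1), 2, array([0.0002, 0.0007, 1.5708]))
(0.0023213409233139733, (-1, 1, -1, 1, -1, 1, -1), 3, array([-0.0005, -0.0013, -3.1415]))
(0.04003663608323573, (-1, 1, -1, 1, -1, 1, 1), 1, array([-0.    , -0.    , -0.1304]))
(0.04003784340741954, (-1, 1, -1, 1, -1, 1, 1), 0, array([-0.0003, -0.0007, -1.7012]))
(0.04003849455441375, (-1, 1, -1, 1, -1, 1, 1), 2, array([0.0002, 0.0006, 1.4404]))
(0.0400397018178649, (-1, 1, -1, 1, -1, 1, 1), 3, array([0.0005, 0.0012, 3.0112]))
```

```bash
cat > kinfit.py <<'E'
from kin import *
S=(-1,1,-1,1,-1,1,-1)
def rows(q):
    Rs=[r.as_matrix() for r in ch(q,S)]
    # base z | after1(y,x) | R3 z | R3 x ,y| R5 z |R5 x y| R7 z
    ez=np.array([0,0,1.])
    return dict(h=ez,r1y=Rs[0][:,1],r1x=Rs[0][:,0],a=Rs[2][:,2],ax=Rs[2][:,0],ay=Rs[2][:,1],b=Rs[4][:,2],bx=Rs[4][:,0],by=Rs[4][:,1],c=Rs[5][:,2],cx=Rs[5][:,0])
def f(keys):
    A=np.concatenate([np.stack([rows(d["q"])[k] for k in keys],1) for d in D]); y=np.concatenate([d["p"] for d in D])
    x,_,rk,sv=np.linalg.lstsq(A,y,rcond=None); return dict(zip(keys,x.round(4))),np.abs(A@x-y).max(),sv[-1]
if __name__=="__main__":
    for k in (["h","a","b","c"],["h","a","b","c","r1y"],["h","a","b","c","ay"],["h","a","b","c","by"],["h","a","b","c","ax"],["h","a","b","c","bx"],["h","a","b","c","cx"],["h","a","b","c","r1x"],["h","a","b","c","ax","bx"]): print(f(k))
E
python3 kinfit.py
```

```text
({'h': np.float64(-22.1677), 'a': np.float64(0.0671), 'b': np.float64(0.6682), 'c': np.float64(-22.6029)}, np.float64(0.05697312597616233), np.float64(0.0010067737070711543))
({'h': np.float64(-1.4146), 'a': np.float64(0.5316), 'b': np.float64(0.4715), 'c': np.float64(-1.3771), 'r1y': np.float64(-0.0618)}, np.float64(0.0038860523428022598), np.float64(0.0009368167557241367))
({'h': np.float64(1.6405), 'a': np.float64(0.5452), 'b': np.float64(0.4762), 'c': np.float64(1.6932), 'ay': np.float64(-0.0619)}, np.float64(0.0036425761846881066), np.float64(0.0009177803369621775))
({'h': np.float64(0.821), 'a': np.float64(0.525), 'b': np.float64(0.4854), 'c': np.float64(0.849), 'by': np.float64(-0.0605)}, np.float64(0.0038296216815331685), np.float64(0.0009231543646081435))
({'h': np.float64(-18.7721), 'a': np.float64(-0.0024), 'b': np.float64(0.4657), 'c': np.float64(-19.3195), 'ax': np.float64(0.2483)}, np.float64(0.05555431623884613), np.float64(0.000998858720449648))
({'h': np.float64(-12.6145), 'a': np.float64(0.0579), 'b': np.float64(0.6558), 'c': np.float64(-12.9817), 'bx': np.float64(-0.0765)}, np.float64(0.055811161096516654), np.float64(0.0005735732413893981))
({'h': np.float64(-19.6842), 'a': np.float64(-0.0609), 'b': np.float64(0.5334), 'c': np.float64(-20.2006), 'cx': np.float64(-0.1851)}, np.float64(0.05503157290554664), np.float64(0.001002648008629354))
({'h': np.float64(-39.7197), 'a': np.float64(-0.5241), 'b': np.float64(0.6794), 'c': np.float64(-40.6945), 'r1x': np.float64(0.2291)}, np.float64(0.05720565438314401), np.float64(0.0005466320700230853))
({'h': np.float64(-4.4198), 'a': np.float64(-0.0191), 'b': np.float64(0.4384), 'c': np.float64(-4.8711), 'ax': np.float64(0.2591), 'bx': np.float64(-0.1137)}, np.float64(0.05376466984109901), np.float64(0.0005655294709415094))
```

Request:
carry_out([
  {"dp": [-0.06,-0.01,0],"twist": [0,0,0.09],"grip": 0.0},
  {"dp": [-0.06,-0.01,0],"twist": [0,0,0.09],"grip": 0.0},
  {"dp": [-0.04,-0.01,0],"twist": [0,-0.15,0],"grip": 0.0},
  {"dp": [-0.03,0,0],"twist": [0,-0.15,0],"grip": 0.0},
  {"dp": [-0.02,0,0],"twist": [0,-0.15,0],"grip": 0.0},
])

```text
t: 2.08
tcp_pos: [0.6393, 0.1356, 0.3838]
orientation: [0.583, 0.781, -0.135, 0.181]
wrist_force: [-0.3, 0.3, -0.2]
opening: 0.0005
```

```bash
python3 log.py; python3 kinfit.py
```

```text
2.075 [-0.867, 0.39, 0.481, 1.457, 0.278, 1.4, -0.181] [0.6393, 0.1356, 0.3838] [0.5831, 0.7805, -0.1345, 0.1809] [-0.27, 0.33, -0.2]
({'h': np.float64(0.6325), 'a': np.float64(0.2044), 'b': np.float64(0.6163), 'c': np.float64(0.3341)}, np.float64(0.06357391455253678), np.float64(0.1519425655618295))
({'h': np.float64(0.2825), 'a': np.float64(0.5634), 'b': np.float64(0.4568), 'c': np.float64(0.3522), 'r1y': np.float64(-0.063)}, np.float64(0.005224138119223176), np.float64(0.11062321767964525))
({'h': np.float64(0.2996), 'a': np.float64(0.5138), 'b': np.float64(0.4904), 'c': np.float64(0.3204), 'ay': np.float64(-0.0601)}, np.float64(0.004707466395857146), np.float64(0.11696125207446201))
({'h': np.float64(0.3323), 'a': np.float64(0.4804), 'b': np.float64(0.5037), 'c': np.float64(0.3198), 'by': np.float64(-0.0566)}, np.float64(0.014291833279953647), np.float64(0.12123434746982438))
({'h': np.float64(0.6903), 'a': np.float64(0.1473), 'b': np.float64(0.4307), 'c': np.float64(0.2996), 'ax': np.float64(0.22)}, np.float64(0.06207186573585999), np.float64(0.11761390632378922))
({'h': np.float64(0.6974), 'a': np.float64(0.098), 'b': np.float64(0.6219), 'c': np.float64(0.4447), 'bx': np.float64(-0.1512)}, np.float64(0.05605601969888649), np.float64(0.12563621116515822))
({'h': np.float64(0.6745), 'a': np.float64(0.1312), 'b': np.float64(0.5092), 'c': np.float64(0.3338), 'cx': np.float64(-0.1333)}, np.float64(0.06171073879505151), np.float64(0.1413071870671152))
({'h': np.float64(0.2938), 'a': np.float64(0.5421), 'b': np.float64(0.6374), 'c': np.float64(0.2971), 'r1x': np.float64(-0.1604)}, np.float64(0.05974321728912635), np.float64(0.04419509424332953))
({'h': np.float64(0.7567), 'a': np.float64(0.039), 'b': np.float64(0.4343), 'c': np.float64(0.4113), 'ax': np.float64(0.2224), 'bx': np.float64(-0.1532)}, np.float64(0.0544410495714745), np.float64(0.11505454851033158))
```

```bash
cat > ik.py <<'E'
from kinfit import *
LO=np.array([-2.96,-.34,-1.41,.24,-1.37,.17,-2.96]);HI=np.array([2.96,2.1,1.46,2.44,4.51,1.92,2.96])
KEYS=["h","a","b","c","ay"]
LEN=f(KEYS)[0]
def fk(q):
    r=rows(q); return sum(LEN[k]*r[k] for k in KEYS), ch(q,S)[-1]*R.from_euler("z",np.pi/2)
def ik(p,Rm,q0,w=.01):
    m=.04
    def g(q):
        x,r=fk(q); return np.concatenate([(x-p)*10,(r*Rm.inv()).as_rotvec()*3,w*(q-q0)])
    s=least_squares(g,np.clip(q0,LO+m,HI-m),bounds=(LO+.02,HI-.02)); x,r=fk(s.x)
    return s.x,np.linalg.norm(x-p),(r*Rm.inv()).magnitude()
AZ=1.7857-np.pi/2
def tool(t,side=0,jaw="right",az=AZ):
    # t below horizontal, side: azimuth offset (positive = pointing right)
    az=az-side
    z=np.array([np.cos(t)*np.cos(az),np.cos(t)*np.sin(az),-np.sin(t)])
    lat=np.array([-np.sin(az),np.cos(az),0]) # left
    if jaw=="right": y=-lat
    elif jaw=="left": y=lat
    x=np.cross(y,z); return R.from_matrix(np.stack([x,y,z],1))
if __name__=="__main__":
    print(LEN)
    rng=np.random.default_rng(0)
    for jaw in("left","right"):
      for t in(30,40,50):
        for p in([.665,.055,.095],[.64,.18,.30]):
            best=None
            for k in range(25):
                q0=rng.uniform(LO,HI); q,e,er=ik(np.array(p),tool(np.radians(t),0,jaw),q0,1e-3)
                if e<.003 and er<.02:
                    c=np.abs(q[2])
                    if best is None or c<best[0]: best=(c,q)
            print(jaw,t,p,None if best is None else best[1])
E
python3 ik.py
```

```text
{'h': np.float64(0.2996), 'a': np.float64(0.5138), 'b': np.float64(0.4904), 'c': np.float64(0.3204), 'ay': np.float64(-0.0601)}
left 30 [0.665, 0.055, 0.095] [-0.409   0.6181  0.297   2.3412  3.3106  0.8632 -1.8046]
left 30 [0.64, 0.18, 0.3] [-0.4613  0.0808 -0.0111  2.289   2.4211  0.3415 -1.0098]
left 40 [0.665, 0.055, 0.095] [-0.218   0.4858  0.079   2.2777  3.2986  0.4991 -1.6942]
left 40 [0.64, 0.18, 0.3] [-0.3769  0.0635 -0.0781  2.1817  1.3738  0.19    0.0484]
left 50 [0.665, 0.055, 0.095] [-0.2056  0.4378  0.0596  2.1869  3.4649  0.19   -1.8564]
left 50 [0.64, 0.18, 0.3] [-0.4846  0.0856  0.0554  2.0595  0.4146  0.3369  1.0088]
right 30 [0.665, 0.055, 0.095] [ 0.0148  0.5618 -0.1738  2.3412  3.1762  0.7968  1.6676]
right 30 [0.64, 0.18, 0.3] [-0.3229  0.08   -0.1547  2.289   2.3984  0.3479  2.1607]
right 40 [0.665, 0.055, 0.095] [-0.2248  0.4866  0.0867  2.2777  3.3032  0.5002  1.4406]
right 40 [0.64, 0.18, 0.3] [-0.4173  0.0616 -0.0334  2.1698  1.2225  0.19   -2.94  ]
right 50 [0.665, 0.055, 0.095] [-0.2056  0.4378  0.0596  2.1869  3.4649  0.19    1.2852]
right 50 [0.64, 0.18, 0.3] [-0.3501  0.0842 -0.086   2.0595  0.4498  0.3434 -2.1633]
```

Run:
```python
from h import *
t=cv2.imread("pics/top0.png"); s=cv2.imread("pics/scene0.png")
a=cv2.resize(t[360:480,330:450],None,fx=4,fy=4); b=cv2.resize(s[320:480,100:300],None,fx=3,fy=3)
im=np.zeros((480,1080,3),np.uint8); im[:480,:480]=a; im[:480,480:]=b; cv2.imwrite("pics/box.png",cv2.resize(im,(800,356)))
```

```text
(no output)
```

View pics/box.png

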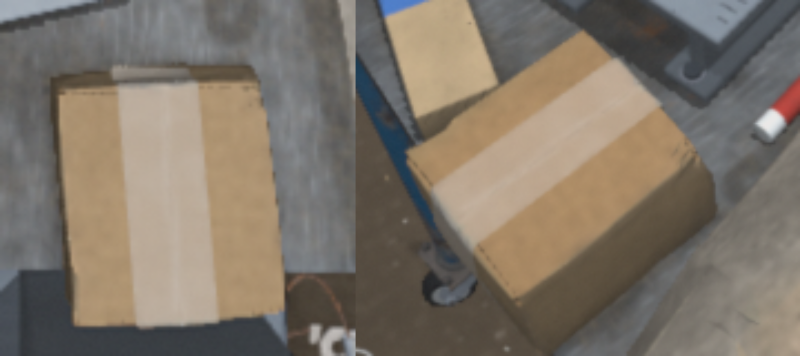

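Run:
```python
from h import *
for nm,ut,us in(("box",(416.4,387.7),(253.6,387.5)),("cw",(171+20+6,270),(215,157)),):
  for z in np.arange(.04,.2,.02):
    a=atz("top",ut,z)[0];b=atz("scene",us,z)[0]; print(nm,round(z,2),a,b,np.linalg.norm(a-b).round(4))
```

```text
box 0.04 [ 0.379  -0.0112  0.04  ] [0.3949 0.0151 0.04  ] 0.0308
box 0.06 [ 0.3807 -0.0079  0.06  ] [0.3892 0.0042 0.06  ] 0.0147
box 0.08 [ 0.3823 -0.0046  0.08  ] [ 0.3834 -0.0068  0.08  ] 0.0025
box 0.1 [ 0.384  -0.0012  0.1   ] [ 0.3776 -0.0178  0.1   ] 0.0177
box 0.12 [0.3856 0.0021 0.12  ] [ 0.3718 -0.0288  0.12  ] 0.0338
box 0.14 [0.3873 0.0054 0.14  ] [ 0.3661 -0.0397  0.14  ] 0.0499
box 0.16 [0.3889 0.0087 0.16  ] [ 0.3603 -0.0507  0.16  ] 0.066
box 0.18 [0.3906 0.0121 0.18  ] [ 0.3545 -0.0617  0.18  ] 0.0821
cw 0.04 [0.5957 0.407  0.04  ] [0.67   0.5554 0.04  ] 0.166
cw 0.06 [0.593 0.402 0.06 ] [0.6557 0.5275 0.06  ] 0.1403
cw 0.08 [0.5904 0.397  0.08  ] [0.6413 0.4997 0.08  ] 0.1146
cw 0.1 [0.5877 0.392  0.1   ] [0.6269 0.4718 0.1   ] 0.089
cw 0.12 [0.5851 0.387  0.12  ] [0.6126 0.444  0.12  ] 0.0633
cw 0.14 [0.5824 0.382  0.14  ] [0.5982 0.4161 0.14  ] 0.0376
cw 0.16 [0.5797 0.377  0.16  ] [0.5838 0.3882 0.16  ] 0.012
cw 0.18 [0.5771 0.372  0.18  ] [0.5695 0.3604 0.18  ] 0.0138
```

```bash
cat > path.py <<'E'
from ik import *
SH=np.array([0.6078,0.1879,1.7857])
def cur():
    from workcell import robot
    s=robot.get_state(); return np.array(s["joint_pos"]),np.array(s["tcp_pos"]),R.from_quat(s["orientation"])
def emit(p0,R0,poses):
    """rows, dp in frame before the twist"""
    out=[]
    for p,r in poses:
        dp=R0.inv().apply(p-p0); tw=(R0.inv()*r).as_rotvec(); out.append((dp,tw)); p0,R0=p,r
    for i,(a,b) in enumerate(out): print(i,a.round(4),b.round(3),"|",round(1000*np.linalg.norm(a),1),round(np.degrees(np.linalg.norm(b)),1))
E
cat > p1.py <<'E'
from path import *
q,p,r=cur(); m,_=fk(q); print("model err",m-p)
tgt=fr(SH,[[-.150,.045,.20]])[0]; print(tgt)
best=None
for q5 in(3.2,2.8):
    g=np.array([-.35,.4,.1,2.3,q5,.6,-1.7])
    s=ik(tgt,tool(np.radians(30),0,"left"),g,1e-2); print(s)
qt=ik(tgt,tool(np.radians(30),0,"left"),np.array([-.4,.4,.2,2.3,3.2,.6,-1.7]),1e-2)[0]
N=20
ps=[]
for k in range(1,N+1):
    u=k/N; qq=q+(qt-q)*u; x,rr=fk(qq); ps.append((x+(p-m)*(1-u),rr)); print(k,qq.round(2),x.round(3))
emit(p,r,ps)
E
python3 p1.py
```

```text
model err [-0.0046 -0.0011  0.0011]
[0.5958 0.0318 0.2   ]
(array([-0.2068,  0.2136,  0.1409,  2.42  ,  3.4687,  0.5145, -1.804 ]), np.float64(0.017832809591705783), 0.047367093684219846)
(array([-0.1583,  0.2105,  0.0888,  2.42  ,  3.4545,  0.5092, -1.7839]), np.float64(0.01783402303306336), 0.04736202566184039)
1 [-0.84  0.38  0.47  1.51  0.44  1.36 -0.26] [0.653 0.079 0.389]
2 [-0.81  0.37  0.45  1.55  0.6   1.31 -0.35] [0.67  0.029 0.398]
3 [-0.78  0.36  0.44  1.6   0.76  1.27 -0.43] [ 0.686 -0.015  0.411]
4 [-0.75  0.36  0.43  1.65  0.92  1.22 -0.51] [ 0.702 -0.051  0.425]
5 [-0.72  0.35  0.41  1.7   1.08  1.18 -0.59] [ 0.717 -0.08   0.44 ]
6 [-0.69  0.34  0.4   1.75  1.24  1.14 -0.68] [ 0.731 -0.1    0.454]
7 [-0.66  0.33  0.39  1.79  1.4   1.09 -0.76] [ 0.745 -0.114  0.466]
8 [-0.63  0.32  0.37  1.84  1.56  1.05 -0.84] [ 0.758 -0.12   0.474]
9 [-0.6   0.31  0.36  1.89  1.72  1.   -0.92] [ 0.769 -0.119  0.478]
10 [-0.57  0.3   0.35  1.94  1.88  0.96 -1.01] [ 0.778 -0.113  0.477]
11 [-0.54  0.3   0.33  1.99  2.04  0.92 -1.09] [ 0.784 -0.103  0.469]
12 [-0.51  0.29  0.32  2.03  2
[... 1137 characters left out ...]
 | 11.5 6.4
9 [0.0039 0.0096 0.0021] [-0.104 -0.018 -0.035] | 10.5 6.4
10 [ 0.01    0.0097 -0.0018] [-0.104 -0.001 -0.038] | 14.0 6.4
11 [ 0.0158  0.0099 -0.0056] [-0.104  0.016 -0.04 ] | 19.4 6.4
12 [ 0.0214  0.0102 -0.009 ] [-0.101  0.032 -0.041] | 25.3 6.5
13 [ 0.0267  0.0106 -0.0121] [-0.097  0.047 -0.041] | 31.2 6.6
14 [ 0.0317  0.011  -0.0147] [-0.093  0.06  -0.041] | 36.6 6.7
15 [ 0.0364  0.0115 -0.0167] [-0.087  0.071 -0.04 ] | 41.7 6.8
16 [ 0.0407  0.0121 -0.018 ] [-0.081  0.081 -0.039] | 46.1 6.9
17 [ 0.0446  0.0125 -0.0187] [-0.074  0.089 -0.038] | 50.0 7.0
18 [ 0.048   0.013  -0.0188] [-0.067  0.095 -0.037] | 53.2 7.0
19 [ 0.0508  0.0133 -0.0183] [-0.059  0.1   -0.037] | 55.6 7.0
```

```bash
cat > lift.py <<'E'
from path import *
PIV=np.array([.105,-.008,.115])
def tipS(th,t,xoff=-.010,s=.035,gap=0.):
    ph=th; c,sn=np.cos(th),np.sin(th)
    u=np.array([-c,0,sn]); up=np.array([sn,0,c])
    G=PIV+u*(.245-xoff)+up*.020
    a=np.array([0,np.cos(t),np.sin(t)]); w=np.array([0,-np.sin(t),np.cos(t)])
    N=np.cross(a,u); N/=np.linalg.norm(N)
    if N[2]>0: N=-N
    D=.013+.0135*abs(N[0])+.010*abs(N@w)+gap
    return G+D*N-s*a
def tipW(th,t,**k): return fr(SH,[tipS(th,t,**k)])[0]
if __name__=="__main__":
    for sched in (lambda th:40-18*th,lambda th:35-12*th,lambda th:45-25*th):
        q=np.array([-.35,.45,.2,2.25,3.2,.5,-1.7])
        for th in np.arange(-.05,1.11,.115):
            t=np.radians(sched(th)); q,e,er=ik(tipW(th,t),tool(t,0,"left"),q,3e-2); print(round(th,2),np.degrees(t).round(0),tipS(th,t).round(3),q.round(2),round(e,4),round(er,3))
        print()
    q=np.array([-.35,.45,.2,2.25,3.2,.5,-1.7])
    for y,z,t in((-.03,.085,40),(0,.085,42),(.03,.085,45),(.03,.085,48),(.045,.085,48),(.045,.20,48),(.03,.2,48)):
        q,e,er=ik(fr(SH,[[-.15,y,z]])[0],tool(np.radians(t),0,"left"),q,1e-2); print(y,z,t,q.round(2),round(e,4),round(er,3))
E
python3 lift.py
```

```text
-0.05 41.0 [-0.15  -0.019  0.082] [-0.25  0.51  0.14  2.29  3.36  0.52 -1.75] 0.0 0.0
0.06 39.0 [-0.149 -0.02   0.111] [-0.25  0.46  0.14  2.3   3.36  0.51 -1.75] 0.0 0.0
0.18 37.0 [-0.146 -0.021  0.14 ] [-0.27  0.4   0.15  2.31  3.35  0.51 -1.75] 0.0 0.0
0.3 35.0 [-0.139 -0.022  0.168] [-0.29  0.35  0.15  2.32  3.33  0.5  -1.73] 0.0 0.0
0.41 33.0 [-0.13  -0.024  0.195] [-0.32  0.3   0.16  2.33  3.28  0.49 -1.71] 0.0 0.0
0.52 31.0 [-0.118 -0.025  0.221] [-0.36  0.25  0.17  2.34  3.22  0.48 -1.67] 0.0 0.0
0.64 28.0 [-0.103 -0.027  0.245] [-0.41  0.21  0.18  2.34  3.14  0.48 -1.61] 0.0 0.0
0.76 26.0 [-0.086 -0.029  0.269] [-0.46  0.17  0.19  2.35  3.04  0.48 -1.54] 0.0 0.0
0.87 24.0 [-0.066 -0.032  0.29 ] [-0.52  0.14  0.19  2.35  2.93  0.49 -1.46] 0.0 0.0
0.99 22.0 [-0.044 -0.034  0.309] [-0.57  0.11  0.18  2.35  2.81  0.51 -1.37] 0.0 0.0
1.1 20.0 [-0.019 -0.036  0.326] [-0.63  0.1   0.16  2.34  2.69  0.55 -1.28] 0.0 0.0

-0.05 36.0 [-0.15  -0.023  0.083] [-0.26  0.56  0.15  2.31  3.32  0.69 -1.73] 0.0 0.0
0.06 34.0 [-0.149 -0.024  0.112] [-0.27  0.5   0.16  2.32  3.33  0.66 -1.73] 0.
[... 1465 characters left out ...]
66 -0.032  0.291] [-0.49  0.14  0.15  2.36  2.93  0.53 -1.46] 0.0 0.0
0.99 20.0 [-0.044 -0.035  0.31 ] [-0.54  0.13  0.14  2.36  2.83  0.57 -1.39] 0.0 0.0
1.1 17.0 [-0.019 -0.037  0.328] [-0.59  0.12  0.12  2.36  2.73  0.63 -1.32] 0.0 0.0

-0.03 0.085 40 [-0.25  0.52  0.14  2.27  3.36  0.53 -1.75] 0.0 0.0
0 0.085 42 [-0.25  0.48  0.14  2.32  3.37  0.5  -1.76] 0.0 0.0
0.03 0.085 45 [-0.24  0.43  0.13  2.36  3.39  0.44 -1.77] 0.0 0.0
0.03 0.085 48 [-0.22  0.41  0.11  2.33  3.43  0.34 -1.8 ] 0.0 0.0
0.045 0.085 48 [-0.22  0.39  0.11  2.36  3.42  0.36 -1.79] 0.0 0.0
0.045 0.2 48 [-0.8   0.18  0.74  2.31  4.47  0.19 -2.88] 0.0 0.0
0.03 0.2 48 [-0.89  0.25  0.84  2.28  4.49  0.25 -2.92] 0.0001 0.0
```

```bash
cat > p2.py <<'E'
from lift import *
q=np.array([-.25,.43,.13,2.36,3.39,.44,-1.77])
for y,z,t in((.03,.085,45),(.03,.11,43),(.03,.14,42),(.03,.17,40),(.03,.2,38),(.02,.2,37),(.02,.23,36),(.04,.17,42)):
    for xx in(-.15,-.16):
        q1,e,er=ik(fr(SH,[[xx,y,z]])[0],tool(np.radians(t),0,"left"),q,1e-2); print(xx,y,z,t,q1.round(2),round(e,4),round(er,3))
E
python3 p2.py
```

```text
-0.15 0.03 0.085 45 [-0.24  0.43  0.13  2.36  3.39  0.44 -1.77] 0.0 0.0
-0.16 0.03 0.085 45 [-0.21  0.43  0.13  2.35  3.43  0.44 -1.79] 0.0 0.0
-0.15 0.03 0.11 43 [-0.24  0.38  0.14  2.37  3.4   0.44 -1.77] 0.0 0.0
-0.16 0.03 0.11 43 [-0.21  0.38  0.13  2.36  3.44  0.44 -1.79] 0.0 0.0
-0.15 0.03 0.14 42 [-0.24  0.31  0.13  2.37  3.42  0.38 -1.79] 0.0 0.0
-0.16 0.03 0.14 42 [-0.2   0.31  0.12  2.37  3.47  0.39 -1.81] 0.0 0.0
-0.15 0.03 0.17 40 [-0.24  0.24  0.13  2.38  3.43  0.36 -1.8 ] 0.0 0.0
-0.16 0.03 0.17 40 [-0.2   0.24  0.12  2.37  3.48  0.36 -1.83] 0.0 0.0
-0.15 0.03 0.2 38 [-0.23  0.18  0.13  2.38  3.44  0.34 -1.81] 0.0 0.0
-0.16 0.03 0.2 38 [-0.2   0.18  0.12  2.38  3.5   0.34 -1.85] 0.0 0.0
-0.15 0.02 0.2 37 [-0.24  0.2   0.13  2.37  3.43  0.37 -1.79] 0.0 0.0
-0.16 0.02 0.2 37 [-0.2   0.2   0.13  2.37  3.48  0.37 -1.83] 0.0 0.0
-0.15 0.02 0.23 36 [-0.23  0.13  0.12  2.36  3.46  0.31 -1.82] 0.0 0.0
-0.16 0.02 0.23 36 [-0.2   0.14  0.12  2.36  3.53  0.31 -1.87] 0.0 0.0
-0.15 0.04 0.17 42 [-0.22  0.21  0.11  2.38  3.46  0.3  -1.82] 0.0 0.0
-0.16 0.04 0.17 42 [-0.18  0.22  0.1   2.38  3.52  0.31 -1.86] 0.0 0.0
```

```bash
cat > p3.py <<'E'
from lift import *
q,p,r=cur(); m,_=fk(q)
g=np.array([-.24,.2,.13,2.37,3.43,.37,-1.79])
qt,e,er=ik(fr(SH,[[-.152,.025,.20]])[0],tool(np.radians(37),0,"left"),g,1e-2); print(qt,e,er)
import sys
N=int(sys.argv[1]); ps=[]
for k in range(1,N+1):
    u=k/N; qq=q+(qt-q)*u; x,rr=fk(qq); ps.append((x+(p-m)*(1-u),rr)); 
    if k%5==0: print(k,qq.round(2),x.round(3))
emit(p,r,ps)
E
python3 p3.py 20
```

```text
[-0.2315  0.1916  0.1315  2.3813  3.4366  0.3683 -1.7991] 1.0662079670469752e-07 8.027715645653151e-07
5 [-0.71  0.34  0.39  1.69  1.07  1.14 -0.59] [ 0.728 -0.065  0.438]
10 [-0.55  0.29  0.31  1.92  1.86  0.88 -0.99] [ 0.792 -0.087  0.469]
15 [-0.39  0.24  0.22  2.15  2.65  0.63 -1.39] [ 0.768 -0.01   0.374]
20 [-0.23  0.19  0.13  2.38  3.44  0.37 -1.8 ] [0.616 0.034 0.2  ]
0 [-0.0524  0.0048  0.0206] [-0.037 -0.136  0.05 ] | 56.5 8.6
1 [-0.0466  0.0069  0.0209] [-0.049 -0.128  0.036] | 51.6 8.1
2 [-0.0404  0.0085  0.0205] [-0.06  -0.118  0.022] | 46.1 7.7
3 [-0.0339  0.0096  0.0193] [-0.07  -0.107  0.01 ] | 40.2 7.3
4 [-0.0273  0.0102  0.0174] [-0.079 -0.093 -0.001] | 33.9 7.0
5 [-0.0205  0.0105  0.015 ] [-0.087 -0.078 -0.012] | 27.5 6.7
6 [-0.0138  0.0105  0.012 ] [-0.093 -0.061 -0.02 ] | 21.1 6.5
7 [-0.0072  0.0103  0.0087] [-0.098 -0.044 -0.028] | 15.3 6.3
8 [-0.0008  0.0101  0.0052] [-0.1   -0.027 -0.034] | 11.3 6.3
9 [0.0054 0.0097 0.0015] [-0.101 -0.009 -0.039] | 11.3 6.2
10 [ 0.0115  0.0094 -0.002 ] [-0.1    0.008 -0.042] | 15.0 6.2
11 [ 0.0173  0.0091 -0.0054] [-0.097  0.024 -0.045] | 20.3 6.3
12 [ 0.0228  0.0089 -0.0084] [-0.093  0.039 -0.047] | 25.9 6.4
13 [ 0.0281  0.0086 -0.0111] [-0.088  0.052 -0.048] | 31.4 6.5
14 [ 0.033   0.0084 -0.0131] [-0.082  0.064 -0.048] | 36.5 6.6
15 [ 0.0375  0.0082 -0.0147] [-0.074  0.075 -0.049] | 41.1 6.6
16 [ 0.0416  0.0079 -0.0156] [-0.066  0.083 -0.049] | 45.2 6.7
17 [ 0.0452  0.0076 -0.0159] [-0.058  0.09  -0.049] | 48.5 6.7
18 [ 0.0482  0.0072 -0.0157] [-0.049  0.095 -0.049] | 51.2 6.7
19 [ 0.0506  0.0067 -0.015 ] [-0.041  0.098 -0.05 ] | 53.2 6.7
```

Request:
carry_out([
  {"dp": [-0.052,0.005,0.021],"twist": [-0.037,-0.136,0.05],"grip": 0.0},
  {"dp": [-0.047,0.007,0.021],"twist": [-0.049,-0.128,0.036],"grip": 0.0},
  {"dp": [-0.04,0.008,0.02],"twist": [-0.06,-0.118,0.022],"grip": 0.0},
  {"dp": [-0.034,0.01,0.019],"twist": [-0.07,-0.107,0.01],"grip": 0.0},
  {"dp": [-0.027,0.01,0.017],"twist": [-0.079,-0.093,0.0],"grip": 0.0},
])

```text
t: 2.7
tcp_pos: [0.7319, -0.0613, 0.4359]
orientation: [0.524, 0.677, -0.178, 0.485]
wrist_force: [0.9, -0.8, 0.1]
opening: 0.0005
```

Request:
carry_out([
  {"dp": [-0.02,0.01,0.015],"twist": [-0.087,-0.078,-0.012],"grip": 0.0},
  {"dp": [-0.014,0.01,0.012],"twist": [-0.093,-0.061,-0.02],"grip": 0.0},
  {"dp": [-0.007,0.01,0.009],"twist": [-0.098,-0.044,-0.028],"grip": 0.0},
  {"dp": [-0.001,0.01,0.005],"twist": [-0.1,-0.027,-0.034],"grip": 0.0},
  {"dp": [0.005,0.01,0.001],"twist": [-0.101,-0.009,-0.039],"grip": 0.0},
])

```text
t: 3.32
tcp_pos: [0.7925, -0.0832, 0.466]
orientation: [0.322, 0.68, -0.108, 0.65]
wrist_force: [0.6, 0.0, 0.6]
opening: 0.0008
```

```bash
python3 log.py; python3 kinfit.py | sed -n 2,5p; python3 p3.py 12
```

```text
3.325 [-0.989, 0.39, 0.85, 1.992, 1.865, 0.723, -1.164] [0.7925, -0.0832, 0.466] [0.3218, 0.6801, -0.1078, 0.6499] [0.57, 0.0, 0.57]
({'h': np.float64(0.3082), 'a': np.float64(0.5218), 'b': np.float64(0.471), 'c': np.float64(0.3347), 'r1y': np.float64(-0.0597)}, np.float64(0.012715404155580479), np.float64(0.23417669352068082))
({'h': np.float64(0.2824), 'a': np.float64(0.548), 'b': np.float64(0.4796), 'c': np.float64(0.3385), 'ay': np.float64(-0.0592)}, np.float64(0.01164854684385519), np.float64(0.22294903210740877))
({'h': np.float64(0.4514), 'a': np.float64(0.3823), 'b': np.float64(0.5405), 'c': np.float64(0.3373), 'by': np.float64(-0.0427)}, np.float64(0.020657911720186606), np.float64(0.28981854564824155))
({'h': np.float64(0.6506), 'a': np.float64(0.1568), 'b': np.float64(0.3858), 'c': np.float64(0.262), 'ax': np.float64(0.2601)}, np.float64(0.06218717848818922), np.float64(0.12627397547107028))
[-0.2287  0.2059  0.1399  2.42    3.428   0.4209 -1.7818] 0.00017588318119022105 0.0005624039599832269
5 [-0.67  0.31  0.55  2.17  2.52  0.6  -1.42] [ 0.769 -0.054  0.358]
10 [-0.36  0.24  0.26  2.35  3.17  0.47 -1.68] [0.674 0.012 0.241]
0 [ 0.0199 -0.0019  0.0034] [-0.058  0.032 -0.052] | 20.3 4.8
1 [ 0.022  -0.0008  0.0005] [-0.06   0.038 -0.05 ] | 22.0 4.9
2 [ 0.0238  0.0005 -0.0022] [-0.061  0.043 -0.047] | 23.9 5.0
3 [ 0.0254  0.002  -0.0046] [-0.062  0.046 -0.046] | 25.8 5.1
4 [ 0.0267  0.0035 -0.0068] [-0.062  0.049 -0.044] | 27.8 5.2
5 [ 0.028   0.0051 -0.0087] [-0.062  0.052 -0.043] | 29.7 5.3
6 [ 0.0291  0.0067 -0.0103] [-0.062  0.053 -0.043] | 31.6 5.3
7 [ 0.03    0.0083 -0.0115] [-0.061  0.055 -0.043] | 33.2 5.3
8 [ 0.0309  0.0098 -0.0125] [-0.06   0.055 -0.044] | 34.8 5.3
9 [ 0.0317  0.0112 -0.0131] [-0.058  0.056 -0.045] | 36.1 5.3
10 [ 0.0324  0.0124 -0.0134] [-0.056  0.056 -0.047] | 37.2 5.3
11 [ 0.033   0.0135 -0.0135] [-0.053  0.056 -0.049] | 38.1 5.2
```

Run:
```python
from kinfit import *
allk=["r1y","r1x","ax","ay","bx","by","cx"]
import itertools
out=[]
for n in(1,2,3):
    for c in itertools.combinations(allk,n):
        k=["h","a","b","c"]+list(c); r=f(k); out.append((r[1],r))
out.sort(key=lambda o:o[0])
for o in out[:10]: print(o)
out=[o for o in out if len(o[1][0])<=6]
for o in out[:6]: print(o)
```

```text
(np.float64(1.530800160853829e-05), ({'h': np.float64(0.2871), 'a': np.float64(0.5417), 'b': np.float64(0.4725), 'c': np.float64(0.3356), 'r1y': np.float64(-0.0305), 'ay': np.float64(-0.0314), 'by': np.float64(-0.0004)}, np.float64(1.530800160853829e-05), np.float64(0.12914187816713624)))
(np.float64(0.00011576689841596988), ({'h': np.float64(0.2856), 'a': np.float64(0.5433), 'b': np.float64(0.472), 'c': np.float64(0.3356), 'r1y': np.float64(-0.031), 'r1x': np.float64(-0.0002), 'ay': np.float64(-0.0313)}, np.float64(0.00011576689841596988), np.float64(0.035861864192108836)))
(np.float64(0.00012186684122872382), ({'h': np.float64(0.2861), 'a': np.float64(0.5428), 'b': np.float64(0.472), 'c': np.float64(0.3357), 'r1y': np.float64(-0.0309), 'ay': np.float64(-0.0314), 'bx': np.float64(-0.0001)}, np.float64(0.00012186684122872382), np.float64(0.21605159825358203)))
(np.float64(0.0001225619366415076), ({'h': np.float64(0.2861), 'a': np.float64(0.5428), 'b': np.float64(0.472), 'c': np.float64(0.3356), 'r1y': np.float64(-0.0309), 'ay': np.float64(-0.0314)}, np.float64(0.0001225619366415076),
[... 2614 characters left out ...]
0.3468), 'b': np.float64(0.4766), 'c': np.float64(0.3401), 'r1x': np.float64(0.0849), 'ay': np.float64(-0.0614)}, np.float64(0.008200275390531253), np.float64(0.05039884957909978)))
(np.float64(0.009930602338878325), ({'h': np.float64(0.3352), 'a': np.float64(0.4848), 'b': np.float64(0.4463), 'c': np.float64(0.3172), 'ax': np.float64(0.0617), 'ay': np.float64(-0.0554)}, np.float64(0.009930602338878325), np.float64(0.09926278028899889)))
(np.float64(0.011613223384971283), ({'h': np.float64(0.3006), 'a': np.float64(0.5352), 'b': np.float64(0.4688), 'c': np.float64(0.3474), 'ay': np.float64(-0.0579), 'cx': np.float64(-0.0157)}, np.float64(0.011613223384971283), np.float64(0.15081220981826368)))
```

```bash
sed -i 's/^KEYS=.*/KEYS=["h","a","b","c","r1y","ay"]/; s/^LEN=.*/LEN=dict(h=.2861,a=.5428,b=.472,c=.3356,r1y=-.0309,ay=-.0314)/' ik.py
cat > sim.py <<'E'
from lift import *
def jac(q):
    x,r=fk(q); J=np.zeros((6,7))
    for i in range(7):
        d=np.zeros(7);d[i]=1e-5; x2,r2=fk(q+d); J[:3,i]=(x2-x)/1e-5; J[3:,i]=(r2*r.inv()).as_rotvec()/1e-5
    return J
def follow(q,p,Rm,n=4):
    x,r=fk(q); 
    for k in range(1,n+1):
        for _ in range(2):
            pk=x0+(p-x0)*k/n if False else None
        break
    x0,r0=x,r; rv=(Rm*r0.inv()).as_rotvec()
    for k in range(1,n+1):
        pk=x0+(p-x0)*k/n; rk=R.from_rotvec(rv*k/n)*r0
        for _ in range(3):
            x,r=fk(q); e=np.concatenate([pk-x,(rk*r.inv()).as_rotvec()]); q=q+np.linalg.pinv(jac(q))@e
    return q
E
cat > p4.py <<'E'
from sim import *
# check the sim against the last two logged states
A=[json.loads(l) for l in open("states.jsonl")]
import sys
q,p,r=cur()
g=np.array([-.24,.2,.13,2.37,3.43,.37,-1.79])
qt,e,er=ik(fr(SH,[[-.152,.025,.20]])[0],tool(np.radians(37),0,"left"),g,1e-2); print("ik",qt,e,er)
def path(y,t,z,N): 
    return [(p+(fr(SH,[[-.152,y,z]])[0]-p)*k/N, R.from_rotvec((tool(np.radians(t),0,"left")*r.inv()).as_rotvec()*k/N)*r) for k in range(1,N+1)]
for t in(33,37,40):
    qq=q.copy()
    for pp,rr in path(.025,t,.2,12): qq=follow(qq,pp,rr)
    print("cart",t,qq)
qq=q.copy()
for k in range(1,13):
    x,rr=fk(q+(qt-q)*k/12); qq=follow(qq,x,rr)
print("joint",qq)
E
python3 p4.py
```

```text
ik [-0.2345  0.2246  0.1374  2.42    3.4024  0.4384 -1.7633] 8.907758017052732e-07 4.727262285835996e-06
cart 33 [-0.4815  0.2761  0.4285  2.4742  3.4666  0.6146 -1.8552]
cart 37 [-0.4398  0.2338  0.3709  2.4323  3.5041  0.4651 -1.8827]
cart 40 [-0.3835  0.21    0.3009  2.3972  3.5413  0.3567 -1.914 ]
joint [-0.3743  0.2294  0.2956  2.4285  3.471   0.4556 -1.8441]
```

```bash
cat > p5.py <<'E'
from sim import *
q,p,r=cur()
def run(way,q,steps=6,show=True):
    for (xs,y,z,t,side) in way:
        x0,r0=fk(q); pt=fr(SH,[[xs,y,z]])[0]; rt=tool(np.radians(t),np.radians(side),"left"); rv=(rt*r0.inv()).as_rotvec()
        for k in range(1,steps+1): q=follow(q,x0+(pt-x0)*k/steps,R.from_rotvec(rv*k/steps)*r0,2)
        if show: print((xs,y,z,t,side),q.round(3))
    return q
if __name__=="__main__":
    q1=run([(-.152,-.03,.28,36,0),(-.152,.02,.2,41,0),(-.152,.025,.14,44,0),(-.152,.025,.085,46,0),(-.152,-.02,.083,41,0)],q.copy())
    for k in(18,25):
        print(k);qq=q1.copy()
        for th in np.arange(-.05,1.11,.115):
            t=40-k*th; s=tipS(th,np.radians(t)); qq=run([(*s,t,0)],qq,3)
E
python3 p5.py
```

```text
(-0.152, -0.03, 0.28, 36, 0) [-0.331  0.141  0.226  2.261  3.632  0.224 -2.014]
(-0.152, 0.02, 0.2, 41, 0) [-0.358  0.211  0.27   2.375  3.561  0.319 -1.934]
(-0.152, 0.025, 0.14, 44, 0) [-0.361  0.338  0.281  2.39   3.528  0.408 -1.911]
(-0.152, 0.025, 0.085, 46, 0) [-0.361  0.47   0.285  2.39   3.494  0.505 -1.893]
(-0.152, -0.02, 0.083, 41, 0) [-0.371  0.552  0.294  2.341  3.441  0.621 -1.869]
18
(np.float64(-0.14979254848926482), np.float64(-0.019077418144428544), np.float64(0.08156217094964432), np.float64(40.9), 0) [-0.377  0.556  0.295  2.345  3.431  0.629 -1.865]
(np.float64(-0.14936115591468518), np.float64(-0.020442492989373673), np.float64(0.11115953164014618), np.float64(38.83), 0) [-0.385  0.499  0.304  2.357  3.43   0.619 -1.859]
(np.float64(-0.14588338393493427), np.float64(-0.021328149555442003), np.float64(0.13968846826638895), np.float64(36.76), 0) [-0.402  0.444  0.313  2.369  3.418  0.61  -1.848]
(np.float64(-0.13946590019235722), np.float64(-0.022436562342424547), np.float64(0.1676348028603641), np.float64(34.69), 0) [-0.43   0.391  0.324  2.379  3.392  0.598 -1.
[... 2497 characters left out ...]
299911735), np.float64(-0.032678781456619115), np.float64(0.27107432364227085), np.float64(21.125), 0) [-0.613  0.261  0.356  2.437  3.117  0.74  -1.655]
(np.float64(-0.06637387143855043), np.float64(-0.035055300336548884), np.float64(0.29308559381054167), np.float64(18.25), 0) [-0.672  0.237  0.354  2.443  3.026  0.77  -1.6  ]
(np.float64(-0.04385593806650186), np.float64(-0.0372700141715405), np.float64(0.312979142817113), np.float64(15.374999999999996), 0) [-0.732  0.222  0.346  2.445  2.931  0.811 -1.545]
(np.float64(-0.01908464083269976), np.float64(-0.0392093558875132), np.float64(0.3303981852027134), np.float64(12.499999999999996), 0) [-0.792  0.217  0.332  2.445  2.836  0.862 -1.495]
```

```bash
cat > p6.py <<'E'
from p5 import *
import sys
def rowsfor(way,p,r,q,frame_before=True):
    poses=[]
    for (xs,y,z,t,side,n) in way:
        x0,r0=(poses[-1] if poses else (p,r)); pt=fr(SH,[[xs,y,z]])[0]; rt=tool(np.radians(t),np.radians(side),"left"); rv=(rt*r0.inv()).as_rotvec()
        for k in range(1,n+1): poses.append((x0+(pt-x0)*k/n,R.from_rotvec(rv*k/n)*r0))
    qq=q.copy()
    for i,(a,b) in enumerate(poses):
        qq=follow(qq,a,b,2); print(i,a.round(3),qq.round(2))
    emit(p,r,poses)
if __name__=="__main__":
    rowsfor([(-.152,-.02,.25,35,0,10),(-.152,.022,.2,40,0,3),(-.152,.025,.13,44,0,2)],p,r,q)
E
python3 p6.py
```

```text
0 [ 0.779 -0.071  0.444] [-0.99  0.34  0.83  2.06  1.99  0.69 -1.2 ]
1 [ 0.766 -0.058  0.423] [-0.98  0.3   0.81  2.12  2.11  0.65 -1.23]
2 [ 0.753 -0.045  0.401] [-0.95  0.26  0.78  2.18  2.24  0.61 -1.27]
3 [ 0.739 -0.032  0.38 ] [-0.92  0.23  0.75  2.22  2.37  0.57 -1.31]
4 [ 0.726 -0.02   0.358] [-0.87  0.2   0.7   2.26  2.51  0.52 -1.36]
5 [ 0.713 -0.007  0.336] [-0.8   0.19  0.65  2.29  2.68  0.48 -1.43]
6 [0.7   0.006 0.315] [-0.72  0.18  0.59  2.31  2.86  0.44 -1.52]
7 [0.686 0.018 0.293] [-0.63  0.17  0.51  2.32  3.07  0.4  -1.64]
8 [0.673 0.031 0.272] [-0.52  0.18  0.42  2.33  3.3   0.37 -1.77]
9 [0.66  0.044 0.25 ] [-0.41  0.19  0.32  2.32  3.54  0.35 -1.92]
10 [0.646 0.041 0.233] [-0.4   0.2   0.32  2.35  3.54  0.35 -1.93]
11 [0.632 0.038 0.217] [-0.4   0.2   0.31  2.37  3.55  0.35 -1.93]
12 [0.619 0.035 0.2  ] [-0.39  0.21  0.31  2.39  3.55  0.36 -1.93]
13 [0.617 0.034 0.165] [-0.39  0.29  0.31  2.4   3.54  0.4  -1.92]
14 [0.616 0.034 0.13 ] [-0.39  0.37  0.31  2.4   3.53  0.44 -1.92]
0 [ 0.0237 -0.0038 -0.0151] [-0.071  0.056 -0.056] | 28.4 6.1
1 [ 0.0246 -0.0014 -0.014 ] [-0.071  0.056 -0.056] | 28.4 6.1
2 [ 0.0254  0.001  -0.0126] [-0.071  0.056 -0.056] | 28.4 6.1
3 [ 0.0259  0.0032 -0.011 ] [-0.071  0.056 -0.056] | 28.4 6.1
4 [ 0.0263  0.0054 -0.0092] [-0.071  0.056 -0.056] | 28.4 6.1
5 [ 0.0264  0.0075 -0.0073] [-0.071  0.056 -0.056] | 28.4 6.1
6 [ 0.0262  0.0094 -0.0052] [-0.071  0.056 -0.056] | 28.4 6.1
7 [ 0.0259  0.0111 -0.003 ] [-0.071  0.056 -0.056] | 28.4 6.1
8 [ 0.0253  0.0127 -0.0008] [-0.071  0.056 -0.056] | 28.4 6.1
9 [0.0246 0.0141 0.0016] [-0.071  0.056 -0.056] | 28.4 6.1
10 [ 0.0217 -0.     -0.0019] [ 0.     0.029 -0.   ] | 21.8 1.7
11 [ 0.0217  0.     -0.0013] [-0.     0.029 -0.   ] | 21.8 1.7
12 [ 0.0218 -0.     -0.0006] [-0.     0.029 -0.   ] | 21.8 1.7
13 [ 0.0278 -0.      0.0213] [0.    0.035 0.   ] | 35.0 2.0
14 [0.027  0.     0.0223] [0.    0.035 0.   ] | 35.0 2.0
```

Request:
carry_out([
  {"dp": [0.024,-0.004,-0.015],"twist": [-0.071,0.056,-0.056],"grip": 0.0},
  {"dp": [0.025,-0.001,-0.014],"twist": [-0.071,0.056,-0.056],"grip": 0.0},
  {"dp": [0.025,0.001,-0.013],"twist": [-0.071,0.056,-0.056],"grip": 0.0},
  {"dp": [0.026,0.003,-0.011],"twist": [-0.071,0.056,-0.056],"grip": 0.0},
  {"dp": [0.026,0.005,-0.009],"twist": [-0.071,0.056,-0.056],"grip": 0.0},
])

```text
t: 3.95
tcp_pos: [0.7252, -0.0195, 0.3575]
orientation: [0.118, 0.81, -0.03, 0.574]
wrist_force: [0.7, -0.0, -0.3]
opening: 0.0006
```

Request:
carry_out([
  {"dp": [0.026,0.0075,-0.007],"twist": [-0.071,0.056,-0.056],"grip": 0.0},
  {"dp": [0.026,0.009,-0.005],"twist": [-0.071,0.056,-0.056],"grip": 0.0},
  {"dp": [0.026,0.011,-0.003],"twist": [-0.071,0.056,-0.056],"grip": 0.0},
  {"dp": [0.025,0.013,-0.001],"twist": [-0.071,0.056,-0.056],"grip": 0.0},
  {"dp": [0.025,0.014,0.002],"twist": [-0.071,0.056,-0.056],"grip": 0.0},
])

```text
t: 4.58
tcp_pos: [0.6598, 0.0435, 0.25]
orientation: [-0.095, 0.882, 0.05, 0.458]
wrist_force: [0.1, 0.4, 0.1]
opening: 0.0004
```

```bash
python3 log.py; sed -i 's/^    rowsfor.*/    rowsfor([(-.152,.022,.2,40,0,3),(-.152,.025,.13,44,0,2)],p,r,q)/' p6.py; python3 p6.py
python3 - <<'E'
from workcell import robot
import cv2
for n in("scene","top"):
    cv2.imwrite(f"pics/{n}1.png",robot.grab_frame(n)["image"])
E
```

```text
4.575 [-0.403, 0.188, 0.316, 2.321, 3.551, 0.344, -1.936] [0.6598, 0.0435, 0.25] [-0.095, 0.8824, 0.0499, 0.458] [0.05, 0.41, 0.15]
0 [0.646 0.041 0.233] [-0.4   0.2   0.32  2.35  3.55  0.35 -1.93]
1 [0.632 0.038 0.217] [-0.4   0.2   0.32  2.37  3.55  0.35 -1.93]
2 [0.619 0.035 0.2  ] [-0.4   0.22  0.32  2.39  3.55  0.36 -1.93]
3 [0.617 0.034 0.165] [-0.39  0.29  0.32  2.4   3.54  0.4  -1.93]
4 [0.616 0.034 0.13 ] [-0.39  0.37  0.32  2.4   3.53  0.44 -1.92]
0 [ 0.0217  0.     -0.0019] [ 0.     0.028 -0.   ] | 21.8 1.6
1 [ 0.0217  0.     -0.0012] [ 0.     0.028 -0.   ] | 21.8 1.6
2 [ 0.0217  0.     -0.0006] [ 0.     0.028 -0.   ] | 21.8 1.6
3 [ 0.0278 -0.      0.0213] [0.    0.035 0.   ] | 35.0 2.0
4 [0.027  0.     0.0223] [0.    0.035 0.   ] | 35.0 2.0
```

View pics/scene1.png

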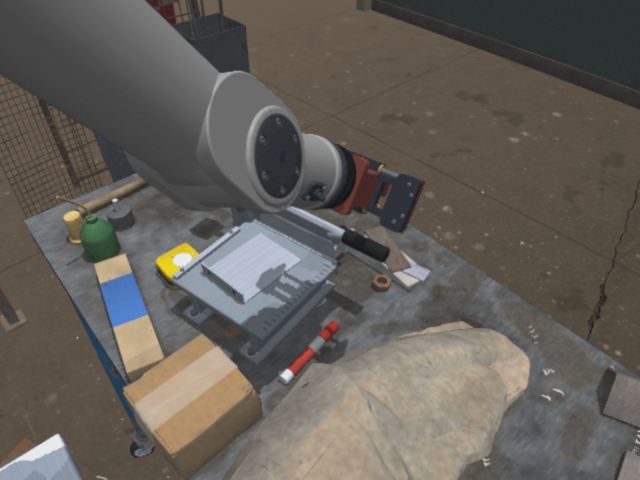

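View pics/top1.png

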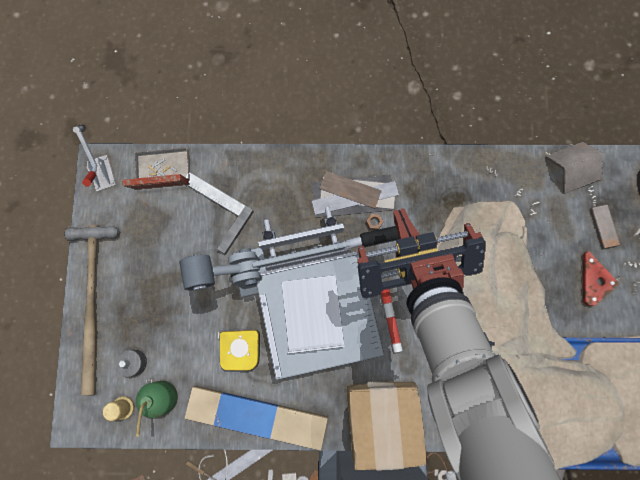

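Run:
```python
from h import *
for n in("top","scene"): print(n,proj(n,[[.6598,.0435,.25]]))
t=cv2.imread("pics/top1.png"); s=cv2.imread("pics/scene1.png")
im=np.hstack([cv2.resize(t[180:300,340:490],(600,480),interpolation=cv2.INTER_CUBIC)]); cv2.imwrite("pics/a1.png",im)
```

```text
top [[399.3483 212.5757]]
scene [[382.5702 186.3308]]
```

View pics/a1.png

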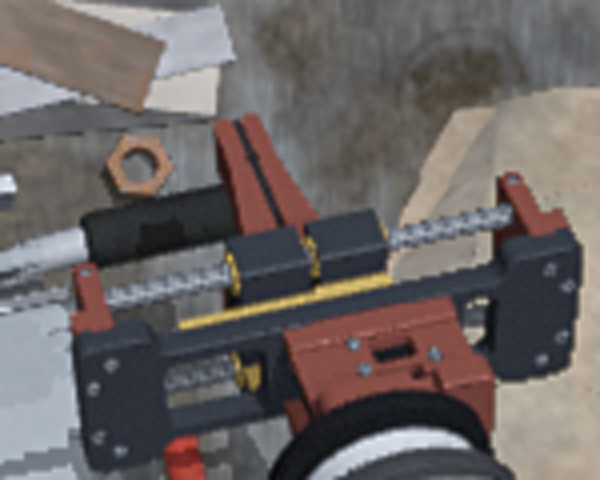

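Request:
carry_out([
  {"dp": [0.022,0,-0.002],"twist": [0,0.028,0],"grip": 0.0},
  {"dp": [0.022,0,-0.001],"twist": [0,0.028,0],"grip": 0.0},
  {"dp": [0.022,0,-0.001],"twist": [0,0.028,0],"grip": 0.0},
  {"dp": [0.028,0,0.021],"twist": [0,0.035,0],"grip": 0.0},
  {"dp": [0.027,0,0.022],"twist": [0,0.035,0],"grip": 0.0},
])

```text
t: 5.3
tcp_pos: [0.6147, 0.0338, 0.129]
orientation: [-0.097, 0.915, 0.042, 0.389]
wrist_force: [0.4, 0.6, -1.3]
opening: 0.0007
```

```bash
python3 log.py; sed -i 's/^    rowsfor.*/    rowsfor([(-.150,.025,.082,44,0,2),(-.150,-.019,.080,41,0,3)],p,r,q)/' p6.py; python3 p6.py
```

```text
5.3 [-0.385, 0.368, 0.312, 2.399, 3.527, 0.449, -1.919] [0.6147, 0.0338, 0.129] [-0.0972, 0.9151, 0.042, 0.3891] [0.44, 0.6, -1.27]
0 [0.615 0.035 0.106] [-0.39  0.43  0.32  2.41  3.5   0.52 -1.9 ]
1 [0.615 0.036 0.082] [-0.39  0.5   0.32  2.41  3.47  0.59 -1.88]
2 [0.63  0.039 0.081] [-0.39  0.52  0.32  2.39  3.46  0.6  -1.88]
3 [0.644 0.042 0.081] [-0.39  0.54  0.32  2.37  3.45  0.62 -1.88]
4 [0.658 0.045 0.08 ] [-0.39  0.56  0.32  2.35  3.44  0.63 -1.88]
0 [0.0166 0.001  0.0167] [-0.001  0.001 -0.001] | 23.5 0.1
1 [0.0166 0.001  0.0167] [-0.001  0.001 -0.001] | 23.5 0.1
2 [-0.0097 -0.      0.011 ] [ 0.    -0.017  0.   ] | 14.7 1.0
3 [-0.0095  0.      0.0112] [ 0.    -0.017  0.   ] | 14.7 1.0
4 [-0.0093 -0.      0.0113] [ 0.    -0.017 -0.   ] | 14.7 1.0
```

Request:
carry_out([
  {"dp": [0.017,0,0.017],"twist": [0,0.015,0],"grip": 0.0},
  {"dp": [0.017,0,0.017],"twist": [0,0.015,0],"grip": 0.0},
  {"dp": [-0.01,0,0.011],"twist": [0,-0.025,0],"grip": 0.0},
  {"dp": [-0.0095,0,0.011],"twist": [0,-0.028,0],"grip": 0.0},
  {"dp": [-0.009,0,0.011],"twist": [0,-0.028,0],"grip": 0.0},
])

```text
t: 5.92
tcp_pos: [0.6602, 0.0435, 0.0806]
orientation: [-0.096, 0.904, 0.045, 0.415]
wrist_force: [0.1, 0.6, -0.8]
opening: 0.0006
```

```bash
python3 log.py;  python3 - <<'E'
from workcell import robot
import cv2
for n in("scene","top"):
    im=robot.grab_frame(n)["image"];cv2.imwrite(f"pics/{n}2.png",im)
    c=im[160:310,280:460] if n=="scene" else im[190:310,320:470]
    cv2.imwrite(f"pics/{n}2c.png",cv2.resize(c,None,fx=4,fy=4,interpolation=cv2.INTER_CUBIC))
E
```

```text
5.925 [-0.388, 0.564, 0.317, 2.343, 3.448, 0.64, -1.887] [0.6602, 0.0435, 0.0806] [-0.0961, 0.9038, 0.0447, 0.4146] [0.05, 0.6, -0.78]
```

View pics/scene2c.png

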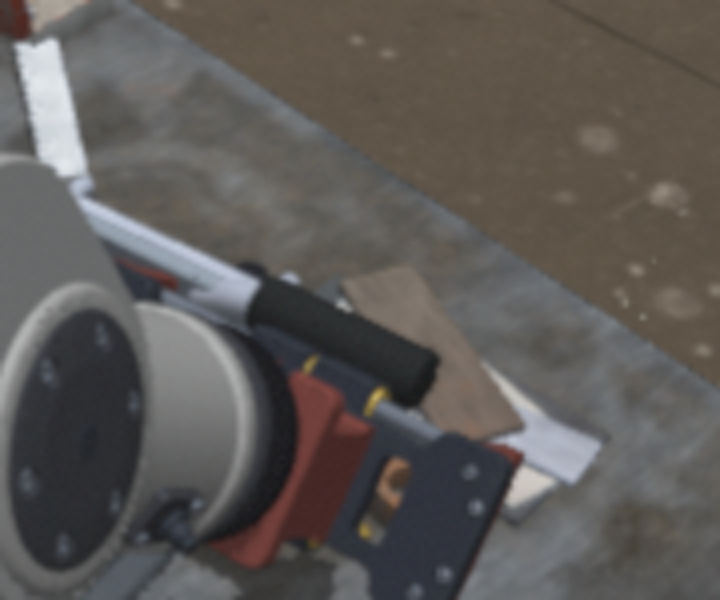

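View pics/top2c.png

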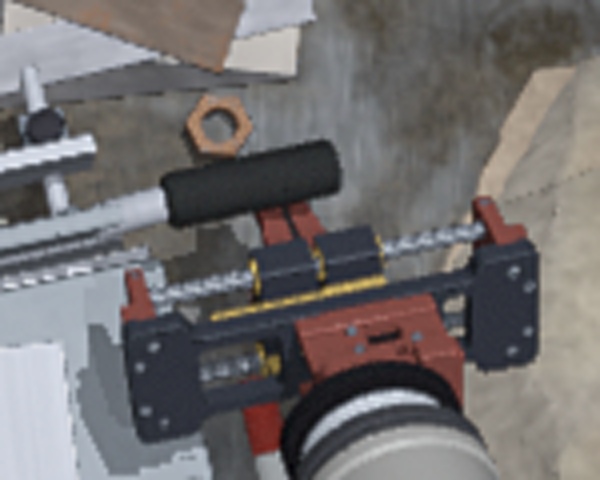

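```bash
cat > p7.py <<'E'
from p5 import *
import sys
def T(th): return 41-14*th
def go(ths,s=.040):
    poses=[(tipW(th,np.radians(T(th)),s=s),tool(np.radians(T(th)),0,"left")) for th in ths]
    qq=q.copy()
    for th,(a,b) in zip(ths,poses): qq=follow(qq,a,b,2); print(round(th,3),a.round(3),qq.round(2))
    emit(p,r,poses)
# current arm angle if in contact
def est():
    g=np.linspace(-.1,1.3,281); d=[np.linalg.norm(tipW(t,np.radians(T(t)),s=.04)-p) for t in g]; i=int(np.argmin(d)); return g[i],d[i]
if __name__=="__main__":
    print("est",est()); a=[float(v) for v in sys.argv[1:]]
    go(np.linspace(a[0],a[1],int(a[2])))
E
python3 p7.py -0.03 1.08 28
```

```text
est (np.float64(-0.045000000000000005), np.float64(0.0030618080775311643))
-0.03 [0.662 0.046 0.083] [-0.39  0.55  0.31  2.33  3.45  0.61 -1.89]
0.011 [0.662 0.046 0.094] [-0.4   0.53  0.32  2.34  3.46  0.6  -1.89]
0.052 [0.662 0.047 0.104] [-0.4   0.51  0.32  2.34  3.46  0.59 -1.89]
0.093 [0.663 0.048 0.115] [-0.4   0.49  0.32  2.34  3.46  0.58 -1.89]
0.134 [0.662 0.049 0.125] [-0.41  0.47  0.33  2.35  3.45  0.57 -1.89]
0.176 [0.662 0.05  0.135] [-0.42  0.45  0.33  2.35  3.45  0.56 -1.88]
0.217 [0.662 0.052 0.145] [-0.43  0.42  0.33  2.35  3.45  0.55 -1.88]
0.258 [0.662 0.055 0.155] [-0.44  0.4   0.34  2.35  3.44  0.54 -1.88]
0.299 [0.662 0.057 0.165] [-0.45  0.38  0.34  2.36  3.43  0.53 -1.87]
0.34 [0.662 0.06  0.175] [-0.46  0.36  0.35  2.36  3.42  0.52 -1.86]
0.381 [0.661 0.064 0.184] [-0.47  0.34  0.35  2.36  3.4   0.51 -1.85]
0.422 [0.661 0.068 0.194] [-0.49  0.32  0.36  2.36  3.39  0.5  -1.84]
0.463 [0.66  0.072 0.203] [-0.51  0.31  0.36  2.36  3.37  0.49 -1.83]
0.504 [0.66  0.076 0.213] [-0.53  0.29  0.37  2.36  3.35  0.48 -1.81]
0.546 [0.659 0.081 0.222] [-0.55  0.27  0.38  
[... 1903 characters left out ...]
 -0.0042] [ 0.   -0.01  0.  ] | 10.3 0.6
17 [-0.0075  0.0058 -0.004 ] [-0.   -0.01 -0.  ] | 10.3 0.6
18 [-0.0074  0.0062 -0.0037] [ 0.   -0.01  0.  ] | 10.3 0.6
19 [-0.0072  0.0065 -0.0035] [ 0.   -0.01 -0.  ] | 10.3 0.6
20 [-0.0071  0.0068 -0.0033] [ 0.   -0.01  0.  ] | 10.4 0.6
21 [-0.0069  0.0071 -0.0031] [ 0.   -0.01 -0.  ] | 10.4 0.6
22 [-0.0067  0.0074 -0.0029] [-0.   -0.01  0.  ] | 10.4 0.6
23 [-0.0065  0.0077 -0.0027] [ 0.   -0.01 -0.  ] | 10.5 0.6
24 [-0.0063  0.008  -0.0024] [-0.   -0.01  0.  ] | 10.5 0.6
25 [-0.0061  0.0083 -0.0022] [ 0.   -0.01  0.  ] | 10.5 0.6
26 [-0.0058  0.0086 -0.002 ] [ 0.   -0.01 -0.  ] | 10.6 0.6
27 [-0.0055  0.0089 -0.0018] [ 0.   -0.01  0.  ] | 10.6 0.6
```

Request:
carry_out([
  {"dp": [-0.004,0.002,-0.0005],"twist": [0,0.01,0],"grip": 0.0},
  {"dp": [-0.006,0,-0.005],"twist": [0,-0.008,0],"grip": 0.0},
  {"dp": [-0.004,0,-0.003],"twist": [0,-0.004,0],"grip": 0.0},
  {"dp": [-0.004,0,-0.0035],"twist": [0,-0.005,0],"grip": 0.0},
  {"dp": [-0.006,0.001,-0.005],"twist": [0,-0.008,0],"grip": 0.0},
])

```text
t: 6.65
tcp_pos: [0.6604, 0.0461, 0.109]
orientation: [-0.096, 0.902, 0.045, 0.419]
wrist_force: [-0.9, -0.7, -1.9]
opening: 0.0004
```

```bash
python3 log.py; python3 p7.py .1 .34 7|tail -7
```

```text
6.65 [-0.4, 0.496, 0.322, 2.345, 3.457, 0.583, -1.892] [0.6604, 0.0461, 0.109] [-0.0955, 0.9016, 0.0451, 0.4194] [-0.93, -0.66, -1.92]
0 [-0.0072  0.0012 -0.0029] [-0.002 -0.009 -0.003] | 7.9 0.5
1 [-0.0078  0.0012 -0.0062] [ 0.   -0.01  0.  ] | 10.0 0.6
2 [-0.0078  0.0016 -0.006 ] [ 0.   -0.01 -0.  ] | 10.0 0.6
3 [-0.0078  0.0019 -0.0059] [-0.   -0.01  0.  ] | 10.0 0.6
4 [-0.0078  0.0023 -0.0057] [ 0.   -0.01  0.  ] | 10.0 0.6
5 [-0.0078  0.0026 -0.0056] [ 0.   -0.01  0.  ] | 10.0 0.6
6 [-0.0078  0.003  -0.0054] [-0.   -0.01  0.  ] | 10.0 0.6
```

Request:
carry_out([
  {"dp": [-0.0075,0.001,-0.004],"twist": [0,-0.01,0],"grip": 0.0},
  {"dp": [-0.008,0.001,-0.006],"twist": [0,-0.01,0],"grip": 0.0},
  {"dp": [-0.008,0.0015,-0.006],"twist": [0,-0.01,0],"grip": 0.0},
  {"dp": [-0.008,0.002,-0.006],"twist": [0,-0.01,0],"grip": 0.0},
  {"dp": [-0.008,0.0025,-0.0055],"twist": [0,-0.01,0],"grip": 0.0},
])

```text
t: 7.28
tcp_pos: [0.6608, 0.0549, 0.1561]
orientation: [-0.095, 0.891, 0.048, 0.441]
wrist_force: [-4.9, 0.3, -1.6]
opening: 0.0005
```

Request:
carry_out([
  {"dp": [-0.008,0.003,-0.0055],"twist": [0,-0.01,0],"grip": 0.0},
  {"dp": [-0.008,0.003,-0.0055],"twist": [0,-0.01,0],"grip": 0.0},
  {"dp": [-0.008,0.0035,-0.0055],"twist": [0,-0.01,0],"grip": 0.0},
  {"dp": [-0.008,0.0035,-0.005],"twist": [0,-0.01,0],"grip": 0.0},
  {"dp": [-0.008,0.004,-0.005],"twist": [0,-0.01,0],"grip": 0.0},
])

```text
t: 7.9
tcp_pos: [0.6614, 0.0723, 0.2059]
orientation: [-0.093, 0.879, 0.05, 0.465]
wrist_force: [-2.4, -0.1, -1.4]
opening: 0.0005
```

```bash
python3 log.py; python3 p7.py .50 .90 11|grep -E "est|\|"
python3 - <<'E'
from workcell import robot
import cv2
im=robot.grab_frame("scene")["image"]
cv2.imwrite("pics/s3.png",cv2.resize(im[100:310,150:430],None,fx=2.5,fy=2.5,interpolation=cv2.INTER_CUBIC))
E
```

```text
7.9 [-0.51, 0.302, 0.366, 2.361, 3.364, 0.492, -1.828] [0.6614, 0.0723, 0.2059] [-0.0933, 0.879, 0.0502, 0.4649] [-2.42, -0.06, -1.43]
est (np.float64(0.4750000000000001), np.float64(0.0013374374668476514))
0 [-0.0043  0.0037 -0.0037] [-0.001 -0.004 -0.003] | 6.7 0.3
1 [-0.0076  0.0047 -0.0045] [-0.   -0.01 -0.  ] | 10.0 0.6
2 [-0.0075  0.005  -0.0043] [-0.   -0.01  0.  ] | 10.0 0.6
3 [-0.0074  0.0053 -0.0041] [ 0.   -0.01 -0.  ] | 10.0 0.6
4 [-0.0073  0.0056 -0.0039] [ 0.   -0.01  0.  ] | 10.0 0.6
5 [-0.0072  0.0059 -0.0037] [ 0.   -0.01 -0.  ] | 10.0 0.6
6 [-0.0071  0.0062 -0.0035] [-0.   -0.01 -0.  ] | 10.0 0.6
7 [-0.0069  0.0065 -0.0033] [ 0.   -0.01  0.  ] | 10.1 0.6
8 [-0.0068  0.0068 -0.0031] [-0.   -0.01  0.  ] | 10.1 0.6
9 [-0.0066  0.0071 -0.0029] [ 0.   -0.01 -0.  ] | 10.1 0.6
10 [-0.0064  0.0074 -0.0027] [-0.   -0.01 -0.  ] | 10.2 0.6
```

View pics/s3.png

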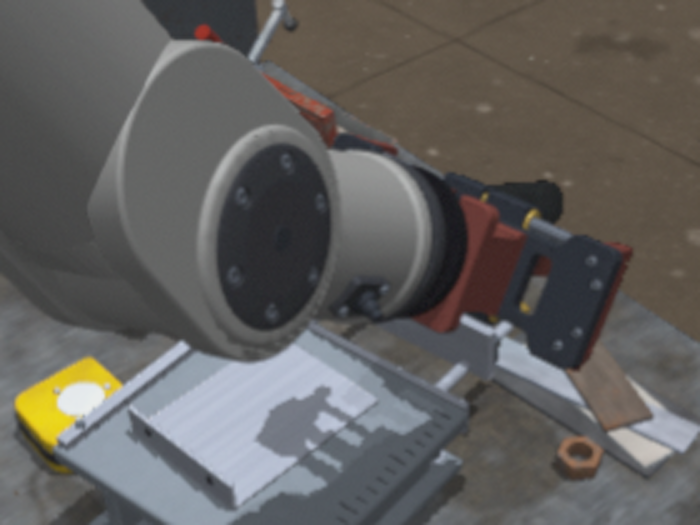

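Request:
carry_out([
  {"dp": [-0.007,0.0045,-0.005],"twist": [0,-0.01,0],"grip": 0.0},
  {"dp": [-0.0075,0.005,-0.0045],"twist": [0,-0.01,0],"grip": 0.0},
  {"dp": [-0.0075,0.005,-0.004],"twist": [0,-0.01,0],"grip": 0.0},
  {"dp": [-0.0075,0.0055,-0.004],"twist": [0,-0.01,0],"grip": 0.0},
  {"dp": [-0.0075,0.0055,-0.004],"twist": [0,-0.01,0],"grip": 0.0},
])

```text
t: 8.57
tcp_pos: [0.6577, 0.0979, 0.2482]
orientation: [-0.092, 0.867, 0.052, 0.486]
wrist_force: [0.7, 0.3, -0.2]
opening: 0.0007
```

```bash
python3 log.py; python3 p7.py .70 1.06 10|grep -E "est|\|"
```

```text
8.575 [-0.624, 0.219, 0.41, 2.367, 3.225, 0.451, -1.727] [0.6577, 0.0979, 0.2482] [-0.0922, 0.8673, 0.0524, 0.4863] [0.68, 0.35, -0.24]
est (np.float64(0.67), np.float64(0.0005086733448427954))
0 [-0.0049  0.0045 -0.0025] [-0.001 -0.004 -0.002] | 7.1 0.3
1 [-0.0071  0.0062 -0.0035] [-0.   -0.01 -0.  ] | 10.0 0.6
2 [-0.0069  0.0065 -0.0033] [ 0.   -0.01  0.  ] | 10.1 0.6
3 [-0.0068  0.0068 -0.0031] [-0.   -0.01  0.  ] | 10.1 0.6
4 [-0.0066  0.0071 -0.0029] [ 0.   -0.01 -0.  ] | 10.1 0.6
5 [-0.0064  0.0074 -0.0027] [-0.   -0.01 -0.  ] | 10.2 0.6
6 [-0.0062  0.0077 -0.0025] [ 0.   -0.01  0.  ] | 10.2 0.6
7 [-0.006   0.008  -0.0023] [ 0.   -0.01  0.  ] | 10.2 0.6
8 [-0.0058  0.0083 -0.0021] [ 0.   -0.01 -0.  ] | 10.3 0.6
9 [-0.0055  0.0085 -0.0019] [-0.   -0.01  0.  ] | 10.3 0.6
```

Run:
```python
from workcell import robot
import cv2
for n in("scene","top"):
    im=robot.grab_frame(n)["image"]
    c=im[80:290,180:460] if n=="scene" else im[170:310,170:450]
    cv2.imwrite(f"pics/{n}4.png",cv2.resize(c,None,fx=2.5,fy=2.5,interpolation=cv2.INTER_CUBIC))
```

```text
(no output)
```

View pics/scene4.png

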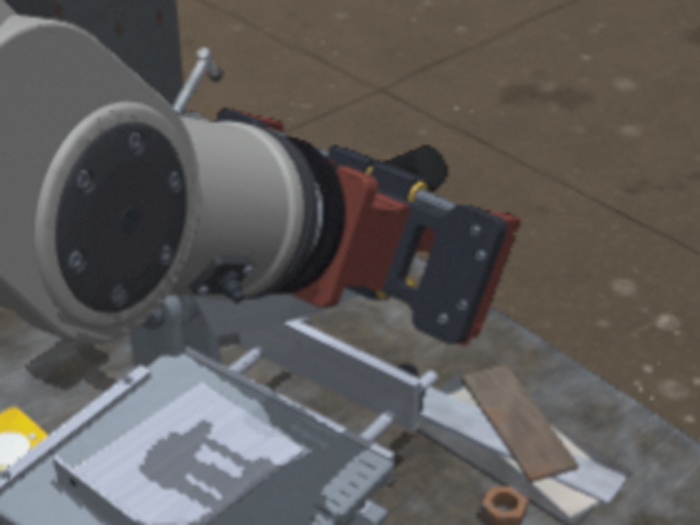

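View pics/top4.png

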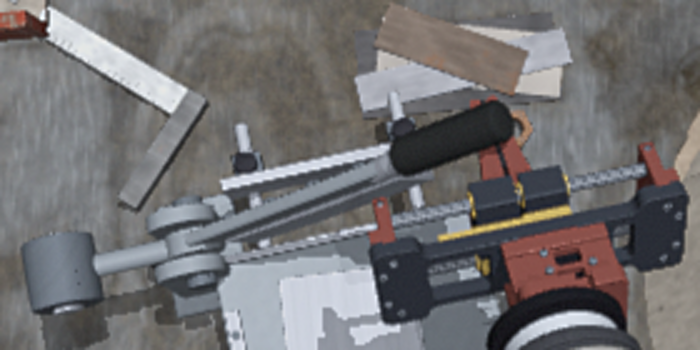

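Run:
```python
import sys
from p7 import *
ths=np.linspace(.71,1.07,10); xo=np.linspace(-.008,.002,10)
poses=[(tipW(t,np.radians(T(t)),s=.04,xoff=x),tool(np.radians(T(t)),0,"left")) for t,x in zip(ths,xo)]
emit(p,r,poses)
```

```text
0 [-0.0045  0.007  -0.0028] [-0.    -0.005 -0.002] | 8.8 0.3
1 [-0.0063  0.0071 -0.003 ] [ 0.   -0.01  0.  ] | 10.0 0.6
2 [-0.0061  0.0073 -0.0028] [-0.   -0.01  0.  ] | 9.9 0.6
3 [-0.0059  0.0075 -0.0025] [ 0.   -0.01  0.  ] | 9.9 0.6
4 [-0.0057  0.0078 -0.0023] [ 0.   -0.01  0.  ] | 9.9 0.6
5 [-0.0055  0.008  -0.0021] [ 0.   -0.01 -0.  ] | 9.9 0.6
6 [-0.0052  0.0082 -0.0019] [ 0.   -0.01  0.  ] | 9.9 0.6
7 [-0.0049  0.0084 -0.0017] [ 0.   -0.01 -0.  ] | 9.9 0.6
8 [-0.0047  0.0086 -0.0015] [ 0.   -0.01  0.  ] | 9.9 0.6
9 [-0.0044  0.0087 -0.0013] [-0.   -0.01  0.  ] | 9.9 0.6
```

Request:
carry_out([
  {"dp": [-0.0045,0.007,-0.003],"twist": [0,-0.008,0],"grip": 0.0},
  {"dp": [-0.0065,0.007,-0.003],"twist": [0,-0.01,0],"grip": 0.0},
  {"dp": [-0.006,0.0075,-0.003],"twist": [0,-0.01,0],"grip": 0.0},
  {"dp": [-0.006,0.0075,-0.0025],"twist": [0,-0.01,0],"grip": 0.0},
  {"dp": [-0.0055,0.008,-0.0025],"twist": [0,-0.01,0],"grip": 0.0},
])

```text
t: 9.3
tcp_pos: [0.6526, 0.1341, 0.2799]
orientation: [-0.091, 0.855, 0.055, 0.507]
wrist_force: [-1.2, -0.2, -0.8]
opening: 0.0004
```

```bash
python3 log.py
python3 - <<'E'
from p7 import *
from workcell import robot
print(est())
ths=np.linspace(.89,1.07,10); xo=np.linspace(-.003,.002,10)
poses=[(tipW(t,np.radians(T(t)),s=.04,xoff=x),tool(np.radians(T(t)),0,"left")) for t,x in zip(ths,xo)]
emit(p,r,poses)
for n in("scene","top"):
    im=robot.grab_frame(n)["image"]
    c=im[80:290,180:460] if n=="scene" else im[150:310,170:450]
    cv2.imwrite(f"pics/{n}5.png",cv2.resize(c,None,fx=2.5,fy=2.5,interpolation=cv2.INTER_CUBIC))
E
```

```text
9.3 [-0.781, 0.165, 0.464, 2.372, 3.001, 0.445, -1.563] [0.6526, 0.1341, 0.2799] [-0.0906, 0.8553, 0.0545, 0.5072] [-1.16, -0.15, -0.79]
(np.float64(0.865), np.float64(0.006421251981183025))
0 [-0.0037  0.0047 -0.0007] [-0.002 -0.002 -0.003] | 6.1 0.2
1 [-0.0027  0.004  -0.001 ] [ 0.    -0.005 -0.   ] | 4.9 0.3
2 [-0.0026  0.0041 -0.001 ] [-0.    -0.005  0.   ] | 4.9 0.3
3 [-0.0026  0.0041 -0.0009] [ 0.    -0.005 -0.   ] | 4.9 0.3
4 [-0.0025  0.0042 -0.0009] [-0.    -0.005  0.   ] | 4.9 0.3
5 [-0.0024  0.0042 -0.0008] [ 0.    -0.005 -0.   ] | 4.9 0.3
6 [-0.0024  0.0043 -0.0008] [ 0.    -0.005  0.   ] | 4.9 0.3
7 [-0.0023  0.0043 -0.0007] [ 0.    -0.005  0.   ] | 4.9 0.3
8 [-0.0022  0.0043 -0.0007] [ 0.    -0.005  0.   ] | 4.9 0.3
9 [-0.0022  0.0044 -0.0006] [-0.    -0.005  0.   ] | 4.9 0.3
```

View pics/top5.png

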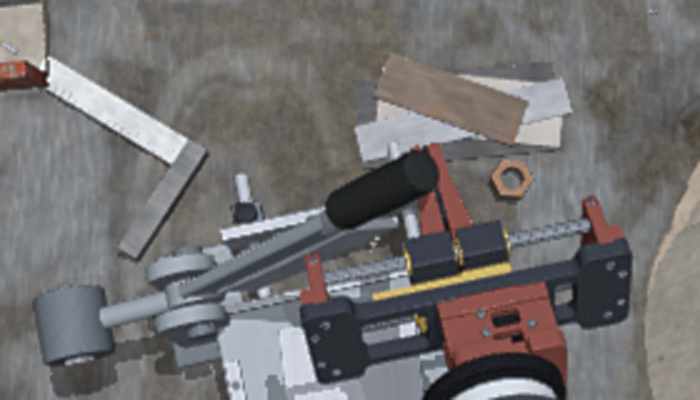

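Arm rests on the fingers (grip at about (385,190) in the crop), near the balance point. Slow pushes now.

Request:
carry_out([
  {"dp": [-0.0035,0.0045,-0.001],"twist": [0,-0.004,0],"grip": 0.0},
  {"dp": [-0.0027,0.004,-0.001],"twist": [0,-0.005,0],"grip": 0.0},
  {"dp": [-0.0026,0.004,-0.001],"twist": [0,-0.005,0],"grip": 0.0},
  {"dp": [-0.0026,0.004,-0.001],"twist": [0,-0.005,0],"grip": 0.0},
  {"dp": [-0.0025,0.004,-0.001],"twist": [0,-0.005,0],"grip": 0.0},
])

```text
t: 10.02
tcp_pos: [0.6501, 0.1547, 0.2942]
orientation: [-0.09, 0.849, 0.056, 0.517]
wrist_force: [-1.4, 0.9, -0.0]
opening: 0.0005
```

Request:
carry_out([
  {"dp": [-0.0024,0.0042,-0.001],"twist": [0,-0.005,0],"grip": 0.0},
  {"dp": [-0.0024,0.0042,-0.001],"twist": [0,-0.005,0],"grip": 0.0},
  {"dp": [-0.0023,0.0043,-0.001],"twist": [0,-0.005,0],"grip": 0.0},
  {"dp": [-0.0022,0.0043,-0.001],"twist": [0,-0.005,0],"grip": 0.0},
  {"dp": [-0.0022,0.0044,-0.001],"twist": [0,-0.005,0],"grip": 0.0},
])

```text
t: 10.65
tcp_pos: [0.6463, 0.1758, 0.3067]
orientation: [-0.089, 0.843, 0.057, 0.528]
wrist_force: [-0.5, 0.3, -0.0]
opening: 0.0004
```

```bash
python3 log.py
python3 - <<'E'
from p7 import *
from workcell import robot
print(est())
for n in("scene","top"):
    im=robot.grab_frame(n)["image"]
    c=im[80:290,180:460] if n=="scene" else im[150:310,170:450]
    cv2.imwrite(f"pics/{n}6.png",cv2.resize(c,None,fx=2.5,fy=2.5,interpolation=cv2.INTER_CUBIC))
E
```

```text
10.65 [-0.936, 0.13, 0.501, 2.369, 2.749, 0.471, -1.375] [0.6463, 0.1758, 0.3067] [-0.0894, 0.8428, 0.0567, 0.5277] [-0.46, 0.31, -0.04]
(np.float64(1.065), np.float64(0.011534351029904757))
```

View pics/top6.png

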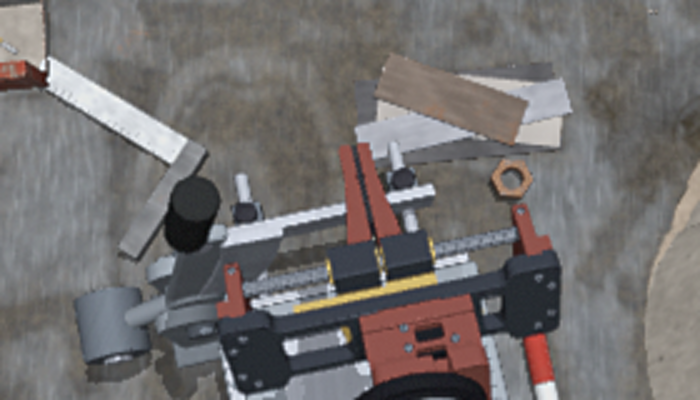

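```bash
cat > p8.py <<'E'
from p5 import *
def ok(qs):
    for i,qq in enumerate(qs):
        x,rr=fk(qq); s=inv(SH,[x])[0]; z=rr.as_matrix()[:,2]; y=rr.as_matrix()[:,1]
        e=[inv(SH,[x-.08*z+k*.089*y])[0].round(3) for k in(-1,1)]
        print(i,qq.round(2),"tip",s.round(3),"body",*e)
if __name__=="__main__":
    g=np.array([-.6,.1,.3,2.1,0.,.9,1.5])
    down=tool(np.pi/2-1e-6,0,"left")
    qt,e,er=ik(fr(SH,[[.006,.2,.22]])[0],down,g,3e-2); print(qt,e,er)
    q1=run([(-.17,-.03,.36,30,0)],q.copy(),6)
    N=18
    ok([q1+(qt-q1)*k/N for k in range(0,N+1)])
E
python3 p8.py
```

```text
[-0.703   0.0793  0.2213  2.1081 -0.0213  0.9563  1.3156] 6.663204853628503e-06 3.801981602195015e-05
(-0.17, -0.03, 0.36, 30, 0) [-0.551  0.018  0.492  2.247  3.851  0.215 -2.198]
0 [-0.55  0.02  0.49  2.25  3.85  0.22 -2.2 ] tip [-0.17 -0.03  0.36] body [-0.259  0.039  0.4  ] [-0.081  0.039  0.4  ]
1 [-0.56  0.02  0.48  2.24  3.64  0.26 -2.  ] tip [-0.162 -0.046  0.381] body [-0.251  0.026  0.416] [-0.073  0.026  0.416]
2 [-0.57  0.03  0.46  2.23  3.42  0.3  -1.81] tip [-0.161 -0.059  0.402] body [-0.248  0.017  0.433] [-0.07   0.013  0.432]
3 [-0.58  0.03  0.45  2.22  3.21  0.34 -1.61] tip [-0.165 -0.07   0.421] body [-0.249  0.01   0.449] [-0.071 -0.     0.445]
4 [-0.58  0.03  0.43  2.22  2.99  0.38 -1.42] tip [-0.175 -0.078  0.436] body [-0.253  0.008  0.463] [-0.077 -0.012  0.456]
5 [-0.59  0.04  0.42  2.21  2.78  0.42 -1.22] tip [-0.188 -0.081  0.447] body [-0.261  0.01   0.474] [-0.086 -0.021  0.462]
6 [-0.6   0.04  0.4   2.2   2.56  0.46 -1.03] tip [-0.204 -0.08   0.452] body [-0.269  0.016  0.48 ] [-0.097 -0.028  0.464]
7 [-0.61  0.04  0.39  2.19  2.35  0.5  -0.83] tip [-0.
[... 733 characters left out ...]
 0.34] tip [-0.228  0.05   0.315] body [-0.259  0.126  0.402] [-0.111  0.05   0.339]
14 [-0.67  0.07  0.28  2.14  0.84  0.79  0.53] tip [-0.199  0.08   0.285] body [-0.237  0.143  0.38 ] [-0.084  0.078  0.317]
15 [-0.68  0.07  0.27  2.13  0.62  0.83  0.73] tip [-0.161  0.112  0.258] body [-0.209  0.159  0.357] [-0.048  0.109  0.299]
16 [-0.69  0.07  0.25  2.12  0.41  0.87  0.93] tip [-0.113  0.143  0.237] body [-0.174  0.174  0.335] [-0.005  0.14   0.29 ]
17 [-0.69  0.08  0.24  2.12  0.19  0.92  1.12] tip [-0.056  0.173  0.224] body [-0.132  0.188  0.316] [0.044 0.171 0.29 ]
18 [-0.7   0.08  0.22  2.11 -0.02  0.96  1.32] tip [0.006 0.2   0.22 ] body [-0.083  0.2    0.3  ] [0.095 0.2   0.3  ]
```

```bash
cat > p9.py <<'E'
from p8 import *
g=np.array([-.6,.1,.3,2.1,0.,.9,1.5]); down=tool(np.pi/2-1e-6,0,"left")
qt,e,er=ik(fr(SH,[[.006,.2,.22]])[0],down,g,3e-2)
q1=run([(-.12,-.035,.32,26,0)],q.copy(),6)
N=18
ps=[(fr(SH,[[a,b,c]])[0],None) for a,b,c in[]]
x0,r0=p,r; pt=fr(SH,[[-.12,-.035,.32]])[0]; rt=tool(np.radians(26),0,"left"); rv=(rt*r0.inv()).as_rotvec()
ps=[(x0+(pt-x0)*k/2,R.from_rotvec(rv*k/2)*r0) for k in(1,2)]
qs=[q1+(qt-q1)*k/N for k in range(1,N+1)]
ok(qs); ps+=[fk(a) for a in qs]
qq=q.copy()
for i,(a,b) in enumerate(ps):
    qq=follow(qq,a,b,2)
    if i%3==1: print("sim",i,qq.round(2))
emit(p,r,ps)
E
python3 p9.py
```

```text
(-0.12, -0.035, 0.32, 26, 0) [-0.647  0.106  0.477  2.346  3.289  0.422 -1.73 ]
0 [-0.65  0.1   0.46  2.33  3.11  0.45 -1.56] tip [-0.134 -0.047  0.34 ] body [-0.218  0.031  0.374] [-0.04   0.022  0.368]
1 [-0.65  0.1   0.45  2.32  2.92  0.48 -1.39] tip [-0.15  -0.055  0.356] body [-0.228  0.029  0.391] [-0.052  0.01   0.379]
2 [-0.66  0.1   0.43  2.31  2.74  0.51 -1.22] tip [-0.169 -0.058  0.369] body [-0.24   0.031  0.405] [-0.066 -0.     0.387]
3 [-0.66  0.1   0.42  2.29  2.55  0.54 -1.05] tip [-0.188 -0.058  0.378] body [-0.251  0.036  0.415] [-0.081 -0.007  0.391]
4 [-0.66  0.1   0.41  2.28  2.37  0.57 -0.88] tip [-0.207 -0.053  0.382] body [-0.262  0.045  0.423] [-0.096 -0.011  0.392]
5 [-0.67  0.1   0.39  2.27  2.19  0.6  -0.72] tip [-0.225 -0.045  0.381] body [-0.271  0.056  0.427] [-0.11  -0.011  0.389]
6 [-0.67  0.1   0.38  2.25  2.    0.63 -0.55] tip [-0.24  -0.032  0.375] body [-0.278  0.069  0.427] [-0.123 -0.007  0.382]
7 [-0.67  0.09  0.36  2.24  1.82  0.66 -0.38] tip [-0.25  -0.016  0.364] body [-0.282  0.083  0.423] [-0.132  0.001  0.372]
8 [-0.67  0.09  0.35  2.23  
[... 2111 characters left out ...]
20.3 5.1
9 [ 0.017  -0.0135 -0.0033] [ 0.059  0.07  -0.02 ] | 21.9 5.4
10 [ 0.0223 -0.0091 -0.0046] [ 0.045  0.086 -0.023] | 24.5 5.7
11 [ 0.0268 -0.0037 -0.0058] [ 0.028  0.099 -0.027] | 27.7 6.1
12 [ 0.0304  0.0024 -0.007 ] [ 0.008  0.108 -0.032] | 31.3 6.5
13 [ 0.033   0.0093 -0.0081] [-0.014  0.114 -0.038] | 35.2 6.9
14 [ 0.0343  0.0166 -0.0091] [-0.037  0.116 -0.044] | 39.2 7.4
15 [ 0.0344  0.0241 -0.0098] [-0.059  0.113 -0.05 ] | 43.1 7.8
16 [ 0.0331  0.0317 -0.0103] [-0.081  0.106 -0.057] | 47.0 8.3
17 [ 0.0304  0.039  -0.0106] [-0.102  0.095 -0.063] | 50.6 8.8
18 [ 0.0264  0.0458 -0.0106] [-0.121  0.081 -0.07 ] | 53.9 9.2
19 [ 0.0211  0.0519 -0.0102] [-0.136  0.063 -0.077] | 57.0 9.7
```

Request:
carry_out([
  {"dp": [-0.006,-0.05,-0.003],"twist": [0,0,0],"grip": 0.0},
  {"dp": [-0.006,-0.05,-0.003],"twist": [0,0,0],"grip": 0.0},
  {"dp": [-0.023,-0.014,0.002],"twist": [0.058,-0.049,-0.008],"grip": 0.0},
  {"dp": [-0.018,-0.017,0.002],"twist": [0.068,-0.036,-0.009],"grip": 0.0},
  {"dp": [-0.013,-0.019,0.001],"twist": [0.075,-0.021,-0.009],"grip": 0.0},
])

```text
t: 11.38
tcp_pos: [0.7007, 0.0346, 0.3692]
orientation: [-0.042, 0.814, -0.031, 0.579]
wrist_force: [-0.7, -0.1, -0.0]
opening: 0.0003
```

Request:
carry_out([
  {"dp": [-0.0075,-0.02,0.001],"twist": [0.079,-0.003,-0.01],"grip": 0.055},
  {"dp": [-0.001,-0.02,0],"twist": [0.08,0.015,-0.012],"grip": 0.055},
  {"dp": [0.005,-0.019,-0.001],"twist": [0.077,0.034,-0.014],"grip": 0.055},
  {"dp": [0.011,-0.017,-0.002],"twist": [0.07,0.053,-0.016],"grip": 0.055},
  {"dp": [0.017,-0.0135,-0.003],"twist": [0.059,0.07,-0.02],"grip": 0.055},
])

```text
t: 12.0
tcp_pos: [0.6772, -0.0537, 0.3629]
orientation: [0.044, 0.84, -0.198, 0.503]
wrist_force: [0.4, -0.7, -0.3]
opening: 0.0467
```

```bash
python3 log.py
python3 - <<'E'
from workcell import robot
import cv2
for n in("scene","top"):
    im=robot.grab_frame(n)["image"]; cv2.imwrite(f"pics/{n}7.png",im)
E
cat > p10.py <<'E'
from p8 import *
import sys
g=np.array([-.9,.1,.5,2.1,0.,.9,1.4]); down=tool(np.pi/2-1e-6,0,"left")
qt,e,er=ik(fr(SH,[[.006,.2,.22]])[0],down,g,3e-2)
N=int(sys.argv[1]); qs=[q+(qt-q)*k/N for k in range(1,N+1)]; print(qt)
ok(qs); emit(p,r,[fk(a) for a in qs])
E
python3 p10.py 10
```

```text
12.0 [-1.062, 0.108, 0.796, 2.259, 1.84, 0.606, -0.414] [0.6772, -0.0537, 0.3629] [0.0438, 0.8402, -0.1979, 0.5031] [0.44, -0.71, -0.29]
[-0.9351  0.0748  0.4699  2.1209 -0.0415  0.9544  1.3434]
0 [-1.05  0.11  0.76  2.25  1.66  0.64 -0.24] tip [-0.257  0.001  0.351] body [-0.283  0.097  0.417] [-0.138  0.011  0.359]
1 [-1.04  0.1   0.73  2.23  1.47  0.68 -0.07] tip [-0.258  0.021  0.334] body [-0.28   0.112  0.409] [-0.138  0.025  0.344]
2 [-1.02  0.1   0.7   2.22  1.28  0.71  0.11] tip [-0.251  0.044  0.315] body [-0.273  0.127  0.398] [-0.133  0.043  0.328]
3 [-1.01  0.09  0.67  2.2   1.09  0.75  0.29] tip [-0.238  0.067  0.294] body [-0.262  0.142  0.385] [-0.119  0.063  0.312]
4 [-1.    0.09  0.63  2.19  0.9   0.78  0.46] tip [-0.216  0.092  0.272] body [-0.245  0.155  0.37 ] [-0.099  0.085  0.297]
5 [-0.99  0.09  0.6   2.18  0.71  0.81  0.64] tip [-0.185  0.116  0.253] body [-0.224  0.167  0.354] [-0.07   0.109  0.285]
6 [-0.97  0.08  0.57  2.16  0.52  0.85  0.81] tip [-0.147  0.139  0.236] body [-0.197  0.178  0.338] [-0.035  0.132  0.278]
7 [-0.96  0.08  0.54  2.15  0.34  0.8
[... 243 characters left out ...]
  1.34] tip [0.006 0.2   0.22 ] body [-0.083  0.2    0.3  ] [0.095 0.2   0.3  ]
0 [ 0.0197 -0.0105 -0.0042] [ 0.048  0.078 -0.02 ] | 22.8 5.4
1 [ 0.0251 -0.0051 -0.0054] [ 0.032  0.093 -0.025] | 26.2 5.8
2 [ 0.0295  0.001  -0.0067] [ 0.012  0.105 -0.031] | 30.3 6.3
3 [ 0.0327  0.008  -0.008 ] [-0.01   0.113 -0.037] | 34.6 6.9
4 [ 0.0347  0.0156 -0.0091] [-0.034  0.117 -0.044] | 39.1 7.4
5 [ 0.0352  0.0235 -0.01  ] [-0.058  0.116 -0.051] | 43.6 8.0
6 [ 0.0343  0.0316 -0.0107] [-0.082  0.109 -0.059] | 47.9 8.5
7 [ 0.0318  0.0395 -0.0111] [-0.105  0.099 -0.067] | 51.9 9.1
8 [ 0.0277  0.047  -0.0113] [-0.125  0.084 -0.075] | 55.7 9.6
9 [ 0.0222  0.0537 -0.011 ] [-0.142  0.065 -0.083] | 59.1 10.1
```

View pics/scene7.png

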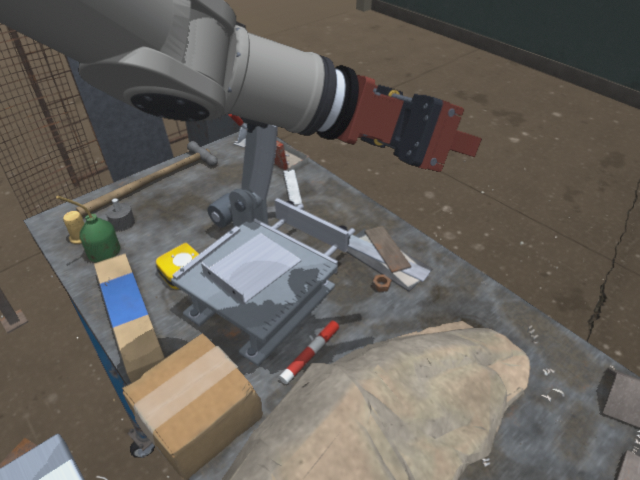

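View pics/top7.png

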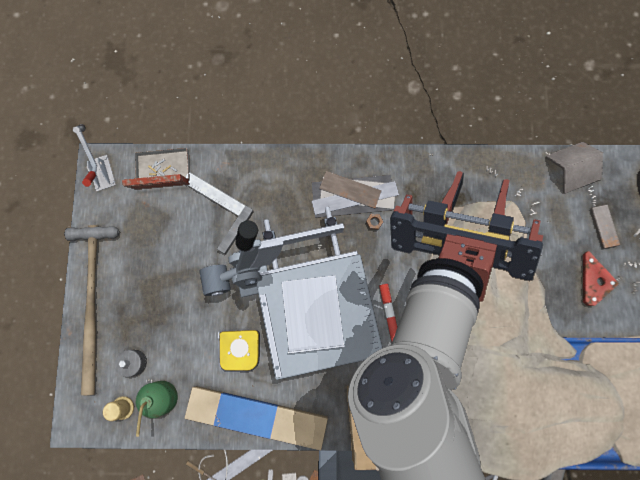

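Run:
```python
import cv2
t=cv2.imread("pics/top7.png"); s=cv2.imread("pics/scene7.png")
cv2.imwrite("pics/t7c.png",cv2.resize(t[210:390,230:390],None,fx=3.3*1.5,fy=3.3,interpolation=cv2.INTER_CUBIC) if 0 else cv2.resize(t[215:365,235:395],None,fx=4,fy=4,interpolation=cv2.INTER_CUBIC))
cv2.imwrite("pics/s7c.png",cv2.resize(s[190:340,190:360],None,fx=4,fy=4,interpolation=cv2.INTER_CUBIC))
```

```text
(no output)
```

View pics/t7c.png

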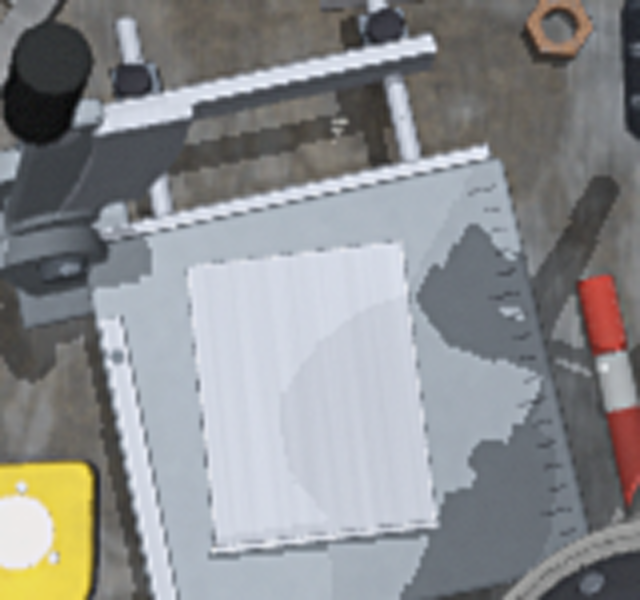

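View pics/s7c.png

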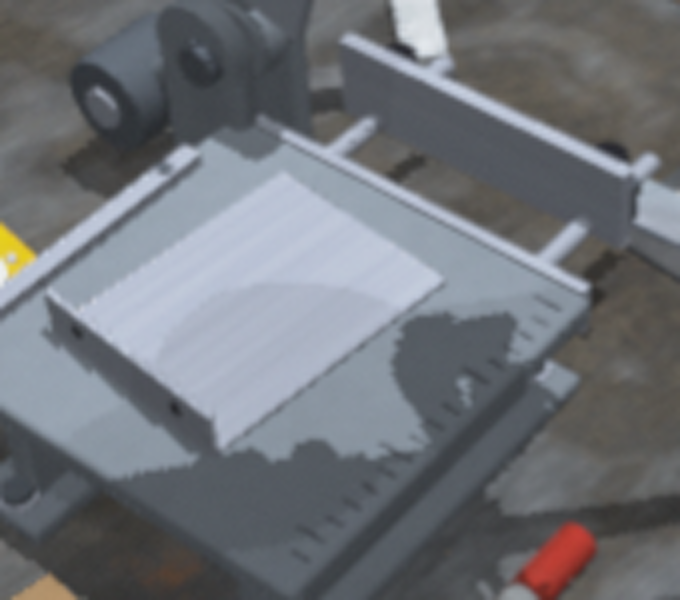

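```bash
cat > m2.py <<'E'
from h import *
t4=lambda a:(np.array(a,float)+.5)/4-.5+[235,215]
s4=lambda a:(np.array(a,float)+.5)/4-.5+[190,190]
tc=lambda a:np.array(a,float)/3.3+[170,210]
sc=lambda a:np.array(a,float)/2.5+[150,130]
T=[("top",[[-.08,-.045,.1],[-.1,0,.08]],t4([(436,54),(489,150)])),("top",[[.1,.196,.08],[-.1,.196,.08]],tc([(352,558),(703,480)]))]
Sx=[("scene",[[.08,-.045,.1],[-.08,-.045,.1],[-.1,0,.08],[.1,0,.08]],s4([(342,42),(630,184),(590,290),(258,118)])),("scene",[[.1,.196,.08],[-.1,.196,.08]],sc([(57,376),(283,523)]))]
x0=[.6078,.1879,1.7857]
for o in(T,Sx,T+Sx):
    p,r=fit(o,x0);print("shear",p);print(r.round(1).tolist())
E
python3 m2.py
```

```text
shear [0.6062 0.1941 1.7958]
[[-0.5, -0.4], [1.8, -1.4], [-2.1, 1.2], [0.5, 0.3]]
shear [0.6083 0.1868 1.7914]
[[0.4, 0.0], [-0.0, -0.7], [4.2, 1.0], [-2.1, -2.3], [-2.2, -1.3], [0.5, 1.2]]
shear [0.6079 0.1891 1.7898]
[[2.5, -1.1], [4.5, -1.9], [0.0, 0.1], [2.8, -0.2], [-0.5, -0.5], [-1.2, -1.3], [3.0, 0.4], [-3.0, -2.9], [-3.2, -2.1], [-1.0, 0.3]]
```

Run:
```python
from m2 import *
def yaw(n,uv,z):
    a=atz(n,uv,z); d=a[0]-a[1]; return np.arctan2(d[1],d[0]).round(4),np.linalg.norm(d).round(4),a.round(4).tolist()
print("gauge top",yaw("top",t4([(190,108),(435,54)]),.1))
print("bedfar top",yaw("top",t4([(120,230),(489,150)]),.08))
print("gauge sc",yaw("scene",s4([(342,42),(630,184)]),.1))
print("bedfar sc",yaw("scene",s4([(258,118),(590,290)]),.08))
print("bednear top",yaw("top",tc([(352,558),(703,480)]),.08))
print("bednear sc",yaw("scene",sc([(57,376),(283,523)]),.08))
print("panel lead top",yaw("top",t4([(188,270),(404,242)]),.083))
print("panel flange top(bottom edge)",yaw("top",t4([(211,553),(437,527)]),.08))
print("panel lead sc",yaw("scene",s4([(286,172),(443,281)]),.083))
print("panel flange sc",yaw("scene",s4([(48,292),(220,424)]),.104))
```

```text
shear [0.6062 0.1941 1.7958]
[[-0.5, -0.4], [1.8, -1.4], [-2.1, 1.2], [0.5, 0.3]]
shear [0.6083 0.1868 1.7914]
[[0.4, 0.0], [-0.0, -0.7], [4.2, 1.0], [-2.1, -2.3], [-2.2, -1.3], [0.5, 1.2]]
shear [0.6079 0.1891 1.7898]
[[2.5, -1.1], [4.5, -1.9], [0.0, 0.1], [2.8, -0.2], [-0.5, -0.5], [-1.2, -1.3], [3.0, 0.4], [-3.0, -2.9], [-3.2, -2.1], [-1.0, 0.3]]
gauge top (np.float64(1.798), np.float64(0.1153), [[0.6412, 0.2381, 0.1], [0.6672, 0.1258, 0.1]])
bedfar top (np.float64(1.7931), np.float64(0.1754), [[0.5872, 0.271, 0.08], [0.6259, 0.1, 0.08]])
gauge sc (np.float64(1.784), np.float64(0.1617), [[0.6343, 0.2752, 0.1], [0.6685, 0.1171, 0.1]])
bedfar sc (np.float64(1.793), np.float64(0.1855), [[0.5856, 0.2763, 0.08], [0.6265, 0.0954, 0.08]])
bednear top (np.float64(1.7926), np.float64(0.1951), [[0.395, 0.2442, 0.08], [0.4379, 0.0539, 0.08]])
bednear sc (np.float64(1.7969), np.float64(0.193), [[0.3965, 0.2366, 0.08], [0.4397, 0.0485, 0.08]])
panel lead top (np.float64(1.7072), np.float64(0.1003), [[0.5685, 0.2388, 0.083], [0.5822, 0.1395, 0.083]])
panel flange top(bottom edge) (np.float64(1.6914), np.float64(0.1025), [[0.441, 0.2259, 0.08], [0.4534, 0.1242, 0.08]])
panel lead sc (np.float64(1.669), np.float64(0.0984), [[0.5717, 0.2349, 0.083], [0.5813, 0.137, 0.083]])
panel flange sc (np.float64(1.6957), np.float64(0.1034), [[0.4436, 0.2183, 0.104], [0.4565, 0.1157, 0.104]])
```

```bash
sed -i 's/^SH=.*/SH=np.array([0.608,0.1895,1.793])/' path.py; sed -i 's/^AZ=.*/AZ=1.793-np.pi\/2/' ik.py
sed -i 's/\[\[.006,.2,.22\]\]/[[.002,.21,.20]]/' p10.py
python3 - <<'E'
from path import *
PA=np.array([.576,.1875,1.693])
print(inv(SH,fr(PA,[[0,0,.08],[0,.13,.09],[-.05,.13,.09],[.05,.13,.09],[-.035,.13,.09]])))
E
python3 p10.py 10
```

```text
[[ 0.0051  0.0317  0.08  ]
 [ 0.0181  0.161   0.09  ]
 [-0.0317  0.166   0.09  ]
 [ 0.0678  0.156   0.09  ]
 [-0.0167  0.1645  0.09  ]]
[-0.93    0.0849  0.4698  2.1642 -0.0489  0.9023  1.3617]
0 [-1.05  0.11  0.76  2.25  1.65  0.64 -0.24] tip [-0.258  0.005  0.347] body [-0.283  0.101  0.414] [-0.139  0.015  0.356]
1 [-1.04  0.1   0.73  2.24  1.47  0.66 -0.06] tip [-0.257  0.027  0.328] body [-0.28   0.117  0.403] [-0.138  0.031  0.338]
2 [-1.02  0.1   0.7   2.23  1.28  0.69  0.12] tip [-0.25   0.051  0.306] body [-0.273  0.133  0.39 ] [-0.132  0.05   0.32 ]
3 [-1.01  0.1   0.67  2.22  1.09  0.72  0.29] tip [-0.236  0.075  0.282] body [-0.261  0.148  0.374] [-0.118  0.071  0.301]
4 [-1.    0.1   0.63  2.21  0.9   0.75  0.47] tip [-0.214  0.101  0.26 ] body [-0.245  0.162  0.357] [-0.097  0.095  0.285]
5 [-0.98  0.09  0.6   2.2   0.71  0.78  0.65] tip [-0.184  0.126  0.238] body [-0.224  0.175  0.34 ] [-0.069  0.119  0.272]
6 [-0.97  0.09  0.57  2.19  0.52  0.81  0.83] tip [-0.146  0.15   0.221] body [-0.198  0.186  0.322] [-0.035  0.144  0.264]
7 [-0.96  0.09  0.53  2.18  0.33  0.84
[... 241 characters left out ...]
   1.36] tip [0.002 0.21  0.2  ] body [-0.087  0.21   0.28 ] [0.091 0.21  0.28 ]
0 [ 0.0238 -0.0096 -0.0043] [ 0.044  0.084 -0.025] | 26.0 5.6
1 [ 0.0285 -0.004  -0.0053] [ 0.028  0.097 -0.029] | 29.3 6.0
2 [ 0.0323  0.0021 -0.0062] [ 0.008  0.108 -0.034] | 33.0 6.5
3 [ 0.035   0.009  -0.0071] [-0.013  0.114 -0.04 ] | 36.8 7.0
4 [ 0.0363  0.0164 -0.0079] [-0.036  0.116 -0.045] | 40.7 7.4
5 [ 0.0363  0.0241 -0.0085] [-0.06   0.114 -0.052] | 44.4 7.9
6 [ 0.0347  0.0319 -0.0088] [-0.082  0.107 -0.058] | 48.0 8.4
7 [ 0.0317  0.0393 -0.009 ] [-0.103  0.095 -0.064] | 51.3 8.9
8 [ 0.0273  0.0462 -0.0089] [-0.122  0.08  -0.071] | 54.4 9.3
9 [ 0.0215  0.0523 -0.0085] [-0.138  0.061 -0.077] | 57.1 9.7
```

Request:
carry_out([
  {"dp": [0.024,-0.0095,-0.004],"twist": [0.044,0.084,-0.025],"grip": 0.055},
  {"dp": [0.0285,-0.004,-0.005],"twist": [0.028,0.097,-0.029],"grip": 0.055},
  {"dp": [0.032,0.002,-0.006],"twist": [0.008,0.108,-0.034],"grip": 0.055},
  {"dp": [0.035,0.009,-0.007],"twist": [-0.013,0.114,-0.04],"grip": 0.055},
  {"dp": [0.036,0.016,-0.008],"twist": [-0.036,0.116,-0.045],"grip": 0.055},
])

```text
t: 12.72
tcp_pos: [0.5576, -0.0428, 0.2595]
orientation: [0.037, 0.94, -0.228, 0.251]
wrist_force: [1.0, -0.3, -0.7]
opening: 0.055
```

```bash
python3 log.py; sed -i 's/\[\[.002,.21,.20\]\]/[[.013,.205,.19]]/' p10.py; python3 p10.py 6
```

```text
12.725 [-1.113, 0.103, 0.768, 2.216, 0.883, 0.737, 0.492] [0.5576, -0.0428, 0.2595] [0.037, 0.9399, -0.2279, 0.2513] [1.0, -0.34, -0.72]
[-0.9371  0.114   0.4616  2.1622 -0.0659  0.8783  1.3571]
0 [-1.08  0.11  0.72  2.21  0.72  0.76  0.64] tip [-0.188  0.12   0.24 ] body [-0.227  0.171  0.341] [-0.073  0.113  0.272]
1 [-1.05  0.11  0.67  2.2   0.57  0.78  0.78] tip [-0.156  0.138  0.223] body [-0.204  0.179  0.325] [-0.044  0.132  0.263]
2 [-1.03  0.11  0.61  2.19  0.41  0.81  0.92] tip [-0.119  0.157  0.208] body [-0.177  0.187  0.309] [-0.01   0.152  0.257]
3 [-1.    0.11  0.56  2.18  0.25  0.83  1.07] tip [-0.079  0.174  0.198] body [-0.147  0.194  0.294] [0.026 0.17  0.256]
4 [-0.97  0.11  0.51  2.17  0.09  0.85  1.21] tip [-0.034  0.19   0.191] body [-0.113  0.2    0.281] [0.063 0.188 0.261]
5 [-0.94  0.11  0.46  2.16 -0.07  0.88  1.36] tip [0.013 0.205 0.19 ] body [-0.076  0.205  0.27 ] [0.102 0.205 0.27 ]
0 [ 0.03    0.0232 -0.0064] [-0.051  0.093 -0.043] | 38.4 6.5
1 [ 0.029   0.0284 -0.0062] [-0.066  0.089 -0.047] | 41.0 6.9
2 [ 0.0273  0.0333 -0.0061] [-0.08   0.083 -0.051] | 43.5 7.2
3 [ 0.0248  0.0379 -0.0059] [-0.093  0.074 -0.055] | 45.7 7.5
4 [ 0.0216  0.0422 -0.0055] [-0.105  0.064 -0.059] | 47.7 7.8
5 [ 0.0176  0.0459 -0.0049] [-0.115  0.052 -0.063] | 49.5 8.1
```

Request:
carry_out([
  {"dp": [0.03,0.023,-0.0065],"twist": [-0.051,0.093,-0.043],"grip": 0.055},
  {"dp": [0.029,0.0285,-0.006],"twist": [-0.066,0.089,-0.047],"grip": 0.055},
  {"dp": [0.027,0.033,-0.006],"twist": [-0.08,0.083,-0.051],"grip": 0.055},
  {"dp": [0.025,0.038,-0.006],"twist": [-0.093,0.074,-0.055],"grip": 0.055},
  {"dp": [0.0215,0.042,-0.0055],"twist": [-0.105,0.064,-0.059],"grip": 0.055},
])

```text
t: 13.35
tcp_pos: [0.4303, 0.1138, 0.1915]
orientation: [-0.079, 0.995, -0.053, 0.032]
wrist_force: [0.2, -0.0, -0.5]
opening: 0.0551
```

```bash
python3 log.py
cat > p11.py <<'E'
from p8 import *
import sys
# args: list of x,y,z,n waypoints (shear frame), tool down
def wp(way,yaw=0.):
    poses=[]; dn=R.from_euler("z",yaw)*tool(np.pi/2-1e-6,0,"left")
    for x,y,z,n in way:
        x0,r0=(poses[-1] if poses else (p,r)); pt=fr(SH,[[x,y,z]])[0]; rv=(dn*r0.inv()).as_rotvec()
        for k in range(1,n+1): poses.append((x0+(pt-x0)*k/n,R.from_rotvec(rv*k/n)*r0))
    qq=q.copy()
    for a,b in poses: qq=follow(qq,a,b,2)
    print("now",inv(SH,[p])[0].round(4),"end q",qq.round(2)); emit(p,r,poses)
if __name__=="__main__": wp([tuple(float(v) if i<3 else int(v) for i,v in enumerate(a.split(","))) for a in sys.argv[1:]])
E
python3 p11.py .013,.205,.17,2 .013,.200,.087,3
```

```text
13.35 [-1.044, 0.113, 0.601, 2.175, 0.078, 0.853, 1.232] [0.4303, 0.1138, 0.1915] [-0.0791, 0.9949, -0.0533, 0.0323] [0.22, -0.04, -0.53]
now [-0.0347  0.1901  0.1915] end q [-0.93  0.32  0.49  2.25 -0.26  0.62  1.55]
0 [0.0095 0.0243 0.0076] [-0.057  0.026 -0.032] | 27.2 4.0
1 [0.0085 0.0241 0.0092] [-0.057  0.026 -0.032] | 27.2 4.0
2 [-0.0017 -0.      0.0277] [-0.  0.  0.] | 27.7 0.0
3 [-0.0017  0.      0.0277] [-0.  0.  0.] | 27.7 0.0
4 [-0.0017 -0.      0.0277] [-0.  0.  0.] | 27.7 0.0
```

Request:
carry_out([
  {"dp": [0.0095,0.0245,0.0075],"twist": [-0.057,0.026,-0.032],"grip": 0.055},
  {"dp": [0.0085,0.024,0.009],"twist": [-0.057,0.026,-0.032],"grip": 0.055},
  {"dp": [-0.0015,0,0.0275],"twist": [0,0,0],"grip": 0.055},
  {"dp": [-0.0015,0,0.0275],"twist": [0,0,0],"grip": 0.055},
  {"dp": [-0.0015,0,0.0265],"twist": [0,0,0],"grip": 0.055},
])

```text
t: 13.98
tcp_pos: [0.4104, 0.1571, 0.088]
orientation: [-0.111, 0.994, -0.001, 0.001]
wrist_force: [0.5, -0.4, 1.0]
opening: 0.0548
```

```bash
python3 log.py; python3 p11.py .013,.18,.088,4
python3 - <<'E'
from workcell import robot
import cv2
for n in("scene","top"):
    im=robot.grab_frame(n)["image"]; cv2.imwrite(f"pics/{n}8.png",im)
    c=im[180:330,170:370] if n=="scene" else im[220:400,230:430]
    cv2.imwrite(f"pics/{n}8c.png",cv2.resize(c,None,fx=3,fy=3,interpolation=cv2.INTER_CUBIC))
E
```

```text
13.975 [-0.934, 0.321, 0.502, 2.245, -0.258, 0.627, 1.548] [0.4104, 0.1571, 0.088] [-0.1107, 0.9939, -0.001, 0.0009] [0.47, -0.39, 0.97]
now [0.012  0.1999 0.088 ] end q [-0.91  0.35  0.49  2.2  -0.27  0.65  1.57]
0 [-0.005   0.0003  0.    ] [-0.001  0.    -0.   ] | 5.0 0.0
1 [-0.005   0.0003 -0.    ] [-0.001  0.    -0.   ] | 5.0 0.0
2 [-0.005   0.0003 -0.    ] [-0.001  0.    -0.   ] | 5.0 0.0
3 [-0.005   0.0003 -0.    ] [-0.001  0.    -0.   ] | 5.0 0.0
```

View pics/top8c.png

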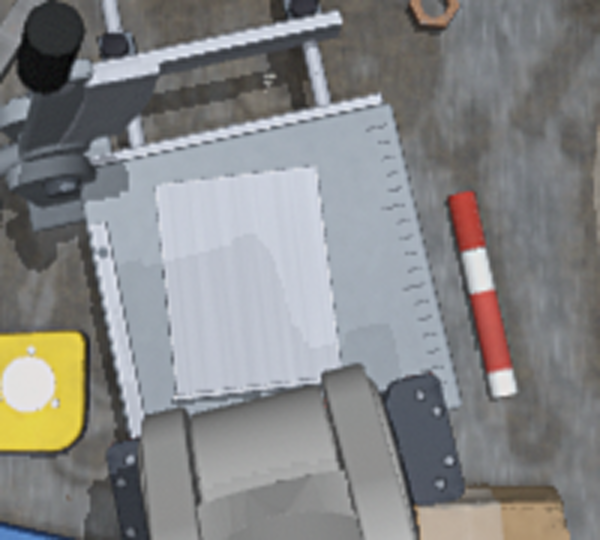

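View pics/scene8.png

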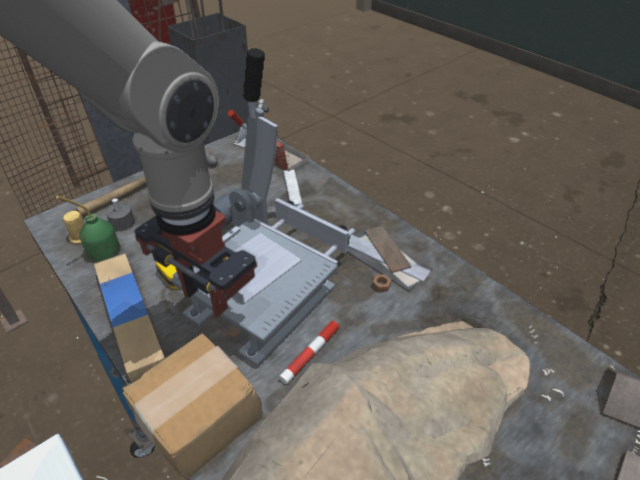

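Request:
carry_out([
  {"dp": [-0.005,0,0],"twist": [0,0,0],"grip": 0.055},
  {"dp": [-0.005,0,0],"twist": [0,0,0],"grip": 0.055},
  {"dp": [-0.005,0,0],"twist": [0,0,0],"grip": 0.055},
  {"dp": [-0.004,0,0],"twist": [0,0,0],"grip": 0.055},
  {"dp": [-0.004,0,0],"twist": [0,0,0],"grip": 0.055},
])

```text
t: 14.7
tcp_pos: [0.4328, 0.1636, 0.0891]
orientation: [-0.111, 0.994, 0.001, 0.001]
wrist_force: [0.6, 0.1, 0.4]
opening: 0.0551
```

Request:
carry_out([
  {"dp": [-0.004,0,0],"twist": [0,0,0],"grip": 0.055},
  {"dp": [-0.004,0,0],"twist": [0,0,0],"grip": 0.055},
  {"dp": [-0.004,0,0],"twist": [0,0,0],"grip": 0.055},
  {"dp": [-0.004,0,0],"twist": [0,0,0],"grip": 0.055},
  {"dp": [-0.004,0,0],"twist": [0,0,0],"grip": 0.055},
])

```text
t: 15.32
tcp_pos: [0.4523, 0.168, 0.0889]
orientation: [-0.111, 0.994, 0.0, 0.001]
wrist_force: [-1.5, -1.1, -1.4]
opening: 0.0549
```

```bash
python3 log.py; python3 p11.py .013,.12,.088,4|head -1
python3 - <<'E'
from workcell import robot
import cv2
for n in("scene","top"):
    im=robot.grab_frame(n)["image"]; cv2.imwrite(f"pics/{n}9.png",im)
    c=im[180:330,170:370] if n=="scene" else im[220:400,230:430]
    cv2.imwrite(f"pics/{n}9c.png",cv2.resize(c,None,fx=3,fy=3,interpolation=cv2.INTER_CUBIC))
E
```

```text
15.325 [-0.887, 0.383, 0.49, 2.151, -0.289, 0.668, 1.595] [0.4523, 0.168, 0.0889] [-0.1112, 0.9938, 0.0005, 0.0007] [-1.47, -1.06, -1.4]
now [0.0133 0.1566 0.0889] end q [-0.85  0.44  0.48  2.07 -0.31  0.7   1.62]
```

View pics/top9c.png

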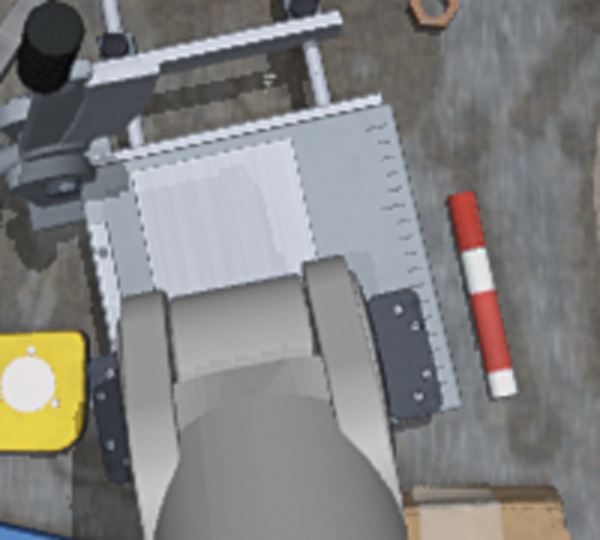

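View pics/scene9c.png

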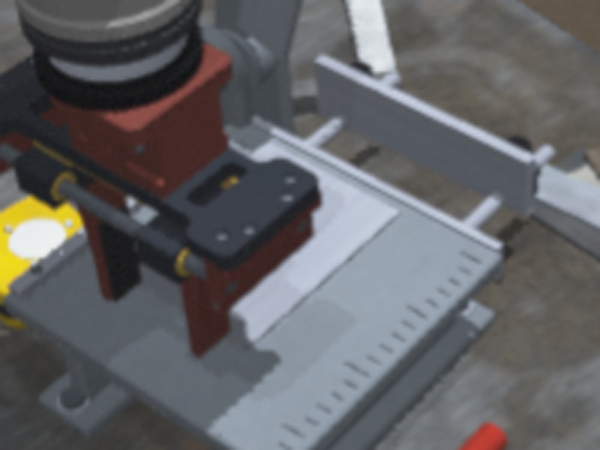

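Run:
```python
from path import *
t3=lambda a:(np.array(a,float)+.5)/3-.5+[230,220]
a=atz("top",t3([(133,172),(293,140)]),.083); print(inv(SH,a)); d=a[0]-a[1]; print(np.arctan2(d[1],d[0])-SH[2])
b=atz("top",t3([(85,200),(130,165),(95,225)]),.08); print(inv(SH,b))
b=atz("top",t3([(100,232),(140,435)]),.088); print("fence",inv(SH,b))
s3=lambda a:(np.array(a,float)+.5)/3-.5+[170,180]
a=atz("scene",s3([(400,211),(262,145)]),.083); print(inv(SH,a))
```

```text
[[ 0.0687  0.0153  0.083 ]
 [-0.0317  0.017   0.083 ]]
-0.01654607146315512
[[0.1012 0.0256 0.08  ]
 [0.0698 0.0102 0.08  ]
 [0.0981 0.042  0.08  ]]
fence [[0.0951 0.0477 0.088 ]
 [0.0951 0.1708 0.088 ]]
[[-0.0343  0.0161  0.083 ]
 [ 0.0665  0.0205  0.083 ]]
```

```bash
python3 - <<'E'
from path import *
t4=lambda a:(np.array(a,float)+.5)/4-.5+[235,215]
s4=lambda a:(np.array(a,float)+.5)/4-.5+[190,190]
# candidate cheek right edges in top7 crop: near cheek right end (105,245), far cheek (100,110)
for z in(.1,.115,.14): print(z,inv(SH,atz("top",t4([(106,243),(100,105),(192,108)]),z))[:,:2].tolist())
for z in(.08,.115): print("sc",z,inv(SH,atz("scene",s4([(245,120),(250,60)]),z))[:,:2].tolist())
E
python3 - <<'E'
import cv2
t=cv2.imread("pics/top9.png"); cv2.imwrite("pics/t9d.png",cv2.resize(t[210:300,220:330],None,fx=6,fy=6,interpolation=cv2.INTER_CUBIC))
E
```

```text
0.1 [[0.08969283053946128, 0.009801057532230917], [0.08014469429509659, -0.05332228130557329], [0.039146367455199636, -0.04288172578968295]]
0.115 [[0.08825678736864932, 0.012026528301176141], [0.07886029563071255, -0.050094279014542775], [0.038513108539860876, -0.03981954150203247]]
0.14 [[0.08586338208396273, 0.015735646249418256], [0.07671963119007247, -0.044714275196158684], [0.03745767701429633, -0.03471590102261483]]
sc 0.08 [[0.09345213965584623, 0.007331847852711567], [0.12122327987656246, -0.02680391519571147]]
sc 0.115 [[0.06321573102140952, 0.036292303005563485], [0.08936707099243768, 0.004147567947697446]]
```

View pics/t9d.png

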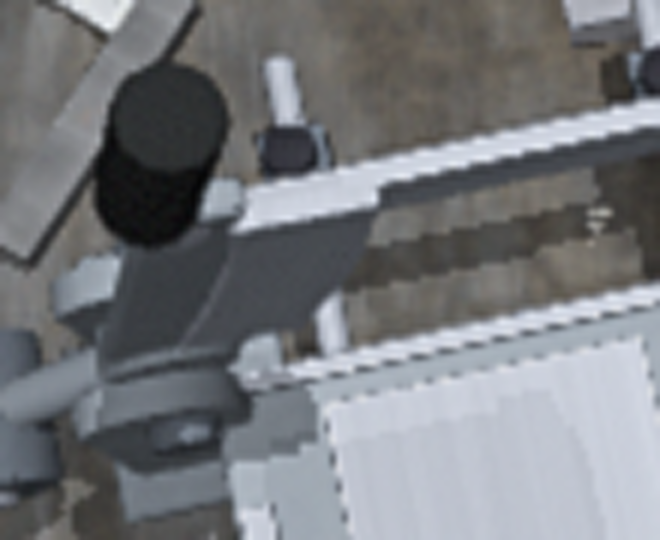

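Request:
carry_out([
  {"dp": [-0.005,0,0],"twist": [0,0,0],"grip": 0.055},
  {"dp": [-0.005,0,0],"twist": [0,0,0],"grip": 0.055},
  {"dp": [-0.005,0,0],"twist": [0,0,0],"grip": 0.055},
  {"dp": [-0.005,0,0],"twist": [0,0,0],"grip": 0.055},
  {"dp": [-0.005,0,0],"twist": [0,0,0],"grip": 0.055},
])

```text
t: 16.05
tcp_pos: [0.4768, 0.1735, 0.089]
orientation: [-0.111, 0.994, 0.001, 0.001]
wrist_force: [-2.5, 0.7, -0.6]
opening: 0.0554
```

```bash
python3 log.py; python3 p11.py .013,.12,.088,4|head -1
python3 - <<'E'
from workcell import robot
import cv2
for n in("scene","top"):
    im=robot.grab_frame(n)["image"]; cv2.imwrite(f"pics/{n}10.png",im)
    c=im[180:330,210:370] if n=="scene" else im[210:330,230:370]
    cv2.imwrite(f"pics/{n}10c.png",cv2.resize(c,None,fx=4,fy=4,interpolation=cv2.INTER_CUBIC))
E
```

```text
16.05 [-0.862, 0.419, 0.484, 2.095, -0.302, 0.692, 1.614] [0.4768, 0.1735, 0.089] [-0.1112, 0.9938, 0.0005, 0.0007] [-2.53, 0.67, -0.61]
now [0.0133 0.1315 0.089 ] end q [-0.85  0.44  0.48  2.07 -0.31  0.7   1.62]
```

View pics/top10c.png

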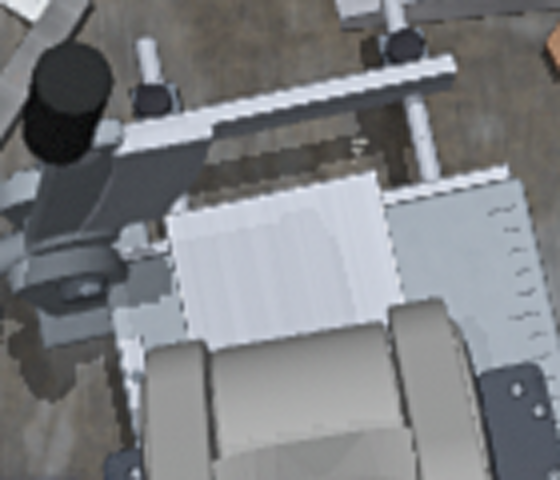

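View pics/scene10c.png

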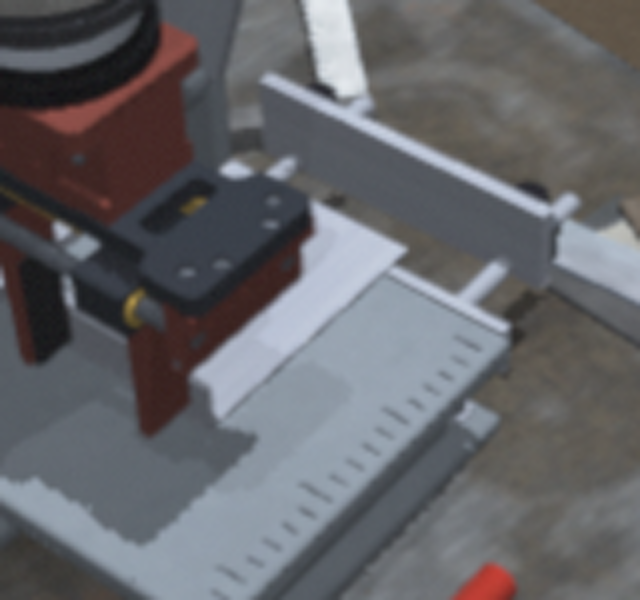

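Request:
carry_out([
  {"dp": [-0.005,0,0],"twist": [0,0,0],"grip": 0.055},
  {"dp": [-0.005,0,0],"twist": [0,0,0],"grip": 0.055},
  {"dp": [-0.005,0,0],"twist": [0,0,0],"grip": 0.055},
  {"dp": [-0.005,0,0],"twist": [0,0,0],"grip": 0.055},
  {"dp": [-0.004,0,0],"twist": [0,0,0],"grip": 0.055},
])

```text
t: 16.77
tcp_pos: [0.5001, 0.1787, 0.0891]
orientation: [-0.111, 0.994, 0.0, 0.001]
wrist_force: [-2.8, -1.1, 3.1]
opening: 0.0549
```

Request:
carry_out([
  {"dp": [-0.0015,0,0],"twist": [0,0,0],"grip": 0.055},
  {"dp": [-0.0015,0,0],"twist": [0,0,0],"grip": 0.055},
  {"dp": [-0.001,0,0],"twist": [0,0,0],"grip": 0.055},
  {"dp": [-0.001,0,0],"twist": [0,0,0],"grip": 0.055},
  {"dp": [-0.001,0,0],"twist": [0,0,0],"grip": 0.055},
])

```text
t: 17.4
tcp_pos: [0.5057, 0.18, 0.0891]
orientation: [-0.111, 0.994, 0.001, 0.001]
wrist_force: [-3.4, -0.1, 0.5]
opening: 0.055
```

```bash
python3 log.py; python3 p11.py .013,.12,.088,4|head -1
python3 - <<'E'
from workcell import robot
import cv2
for n in("scene","top"):
    im=robot.grab_frame(n)["image"]; cv2.imwrite(f"pics/{n}11.png",im)
    c=im[180:330,210:370] if n=="scene" else im[210:330,230:370]
    cv2.imwrite(f"pics/{n}11c.png",cv2.resize(c,None,fx=4,fy=4,interpolation=cv2.INTER_CUBIC))
E
```

```text
17.4 [-0.834, 0.461, 0.477, 2.027, -0.315, 0.722, 1.633] [0.5057, 0.18, 0.0891] [-0.1111, 0.9938, 0.0005, 0.0007] [-3.43, -0.07, 0.51]
now [0.0133 0.1019 0.0891] end q [-0.85  0.44  0.48  2.07 -0.31  0.7   1.62]
```

View pics/top11c.png

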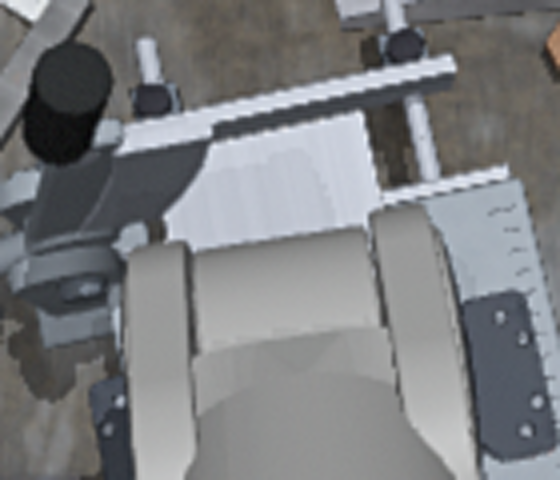

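View pics/scene11c.png

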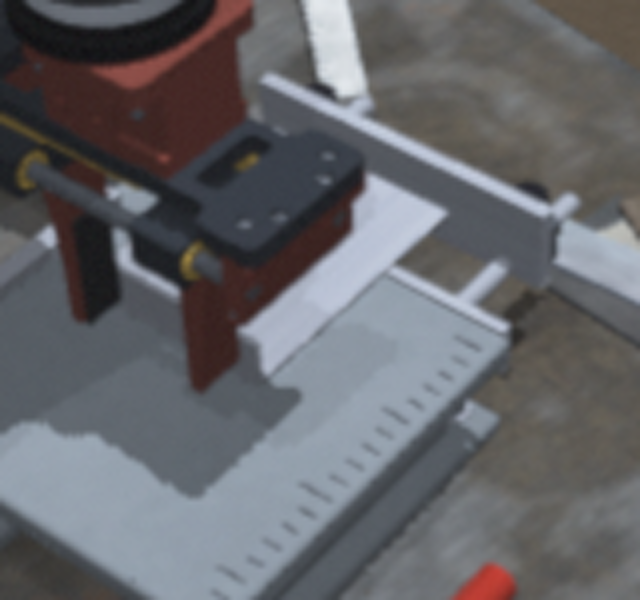

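Request:
carry_out([
  {"dp": [-0.001,0,0],"twist": [0,0,0],"grip": 0.055},
  {"dp": [-0.001,0,0],"twist": [0,0,0],"grip": 0.055},
  {"dp": [-0.001,0,0],"twist": [0,0,0],"grip": 0.055},
  {"dp": [-0.0005,0,0],"twist": [0,0,0],"grip": 0.055},
  {"dp": [-0.0005,0,0],"twist": [0,0,0],"grip": 0.055},
])

```text
t: 18.12
tcp_pos: [0.5095, 0.1809, 0.0891]
orientation: [-0.111, 0.994, 0.001, 0.001]
wrist_force: [-2.7, -0.3, 0.7]
opening: 0.0548
```

Request:
carry_out([
  {"dp": [-0.0005,0,0],"twist": [0,0,0],"grip": 0.055},
  {"dp": [-0.0005,0,0],"twist": [0,0,0],"grip": 0.055},
  {"dp": [-0.0005,0,0],"twist": [0,0,0],"grip": 0.055},
  {"dp": [-0.0005,0,0],"twist": [0,0,0],"grip": 0.055},
  {"dp": [-0.0005,0,0],"twist": [0,0,0],"grip": 0.055},
])

```text
t: 18.75
tcp_pos: [0.5117, 0.1814, 0.0891]
orientation: [-0.111, 0.994, 0.001, 0.0]
wrist_force: [-4.5, -1.3, 2.4]
opening: 0.0548
```

Request:
carry_out([
  {"dp": [-0.0004,0,0],"twist": [0,0,0],"grip": 0.055},
  {"dp": [-0.0004,0,0],"twist": [0,0,0],"grip": 0.055},
  {"dp": [-0.0002,0,0],"twist": [0,0,0],"grip": 0.055},
  {"dp": [0,0,0],"twist": [0,0,0],"grip": 0.055},
  {"dp": [0,0,0],"twist": [0,0,0],"grip": 0.055},
])

```text
t: 19.38
tcp_pos: [0.5116, 0.1814, 0.0891]
orientation: [-0.111, 0.994, 0.001, -0.001]
wrist_force: [-7.3, -1.7, 6.1]
opening: 0.055
```

```bash
python3 log.py; python3 p11.py .013,.12,.088,4|head -1
python3 - <<'E'
from workcell import robot
import cv2
for n in("scene","top"):
    im=robot.grab_frame(n)["image"]; cv2.imwrite(f"pics/{n}12.png",im)
    c=im[190:270,270:370] if n=="scene" else im[210:290,250:350]
    cv2.imwrite(f"pics/{n}12c.png",cv2.resize(c,None,fx=7,fy=7,interpolation=cv2.INTER_CUBIC))
E
```

```text
19.375 [-0.827, 0.47, 0.476, 2.011, -0.318, 0.732, 1.637] [0.5116, 0.1814, 0.0891] [-0.1111, 0.9938, 0.0005, -0.0007] [-7.35, -1.68, 6.07]
now [0.0133 0.0958 0.0891] end q [-0.85  0.44  0.48  2.07 -0.31  0.7   1.62]
```

View pics/top12c.png

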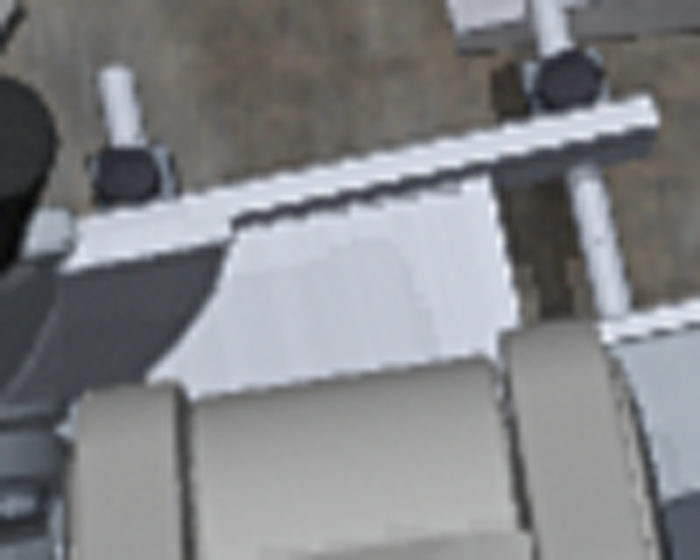

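View pics/scene12c.png

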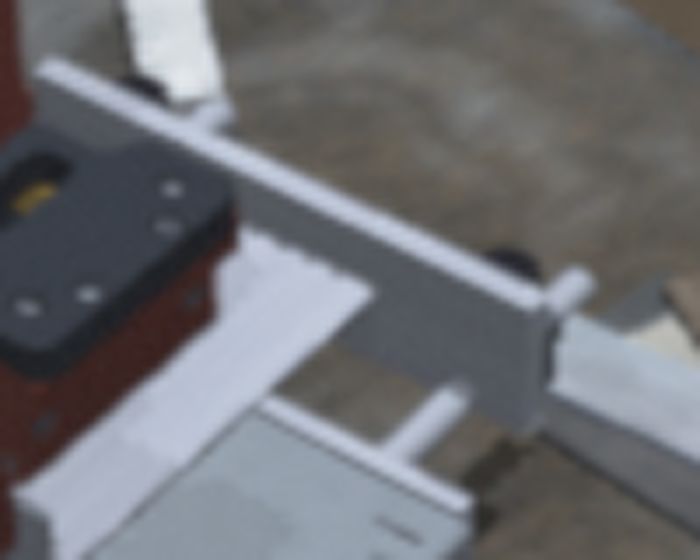

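Request:
carry_out([
  {"dp": [0.001,0,0],"twist": [0,0,0],"grip": 0.055},
  {"dp": [0.0005,0,0],"twist": [0,0,-0.015],"grip": 0.055},
  {"dp": [0,0,0],"twist": [0,0,-0.015],"grip": 0.055},
  {"dp": [-0.0005,0,0],"twist": [0,0,0],"grip": 0.055},
  {"dp": [-0.0005,0,0],"twist": [0,0,0],"grip": 0.055},
])

```text
t: 20.1
tcp_pos: [0.5109, 0.1808, 0.0889]
orientation: [-0.126, 0.992, 0.0, -0.001]
wrist_force: [-8.9, -2.0, 7.4]
opening: 0.0549
```

Request:
carry_out([
  {"dp": [-0.0005,0,0],"twist": [0,0,0],"grip": 0.055},
  {"dp": [-0.0005,0,0],"twist": [0,0,0],"grip": 0.055},
  {"dp": [-0.0003,0,0],"twist": [0,0,0],"grip": 0.055},
  {"dp": [0,0,0],"twist": [0,0,0],"grip": 0.055},
  {"dp": [0,0,0],"twist": [0,0,0],"grip": 0.055},
])

```text
t: 20.72
tcp_pos: [0.511, 0.1809, 0.0888]
orientation: [-0.126, 0.992, 0.0, -0.002]
wrist_force: [-11.1, -3.2, 10.0]
opening: 0.055
```

```bash
python3 log.py; python3 p11.py .013,.12,.088,4|head -1
python3 - <<'E'
from workcell import robot
import cv2
for n in("scene","top"):
    im=robot.grab_frame(n)["image"]; cv2.imwrite(f"pics/{n}13.png",im)
    c=im[190:270,270:370] if n=="scene" else im[210:290,250:350]
    cv2.imwrite(f"pics/{n}13c.png",cv2.resize(c,None,fx=7,fy=7,interpolation=cv2.INTER_CUBIC))
E
```

```text
20.725 [-0.82, 0.47, 0.468, 2.01, -0.312, 0.735, 1.661] [0.511, 0.1809, 0.0888] [-0.1257, 0.9921, 0.0003, -0.0023] [-11.11, -3.21, 9.96]
now [0.013  0.0966 0.0888] end q [-0.85  0.44  0.48  2.07 -0.31  0.7   1.62]
```

View pics/top13c.png

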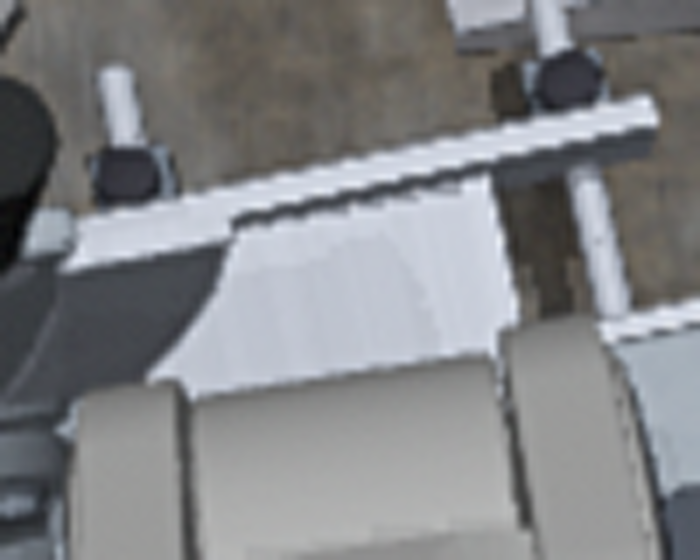

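View pics/scene13c.png

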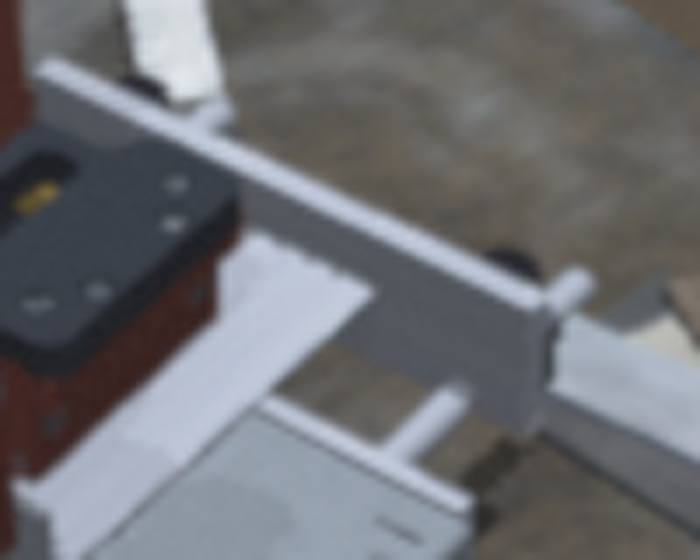

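Request:
carry_out([
  {"dp": [0.002,0,0],"twist": [0,0,0],"grip": 0.055},
  {"dp": [0.004,0,0],"twist": [0,0,0],"grip": 0.055},
  {"dp": [0.005,0,0],"twist": [0,0,0],"grip": 0.055},
  {"dp": [0.005,0,0],"twist": [0,0,0],"grip": 0.055},
  {"dp": [0.005,0,0],"twist": [0,0,0],"grip": 0.055},
])

```text
t: 21.45
tcp_pos: [0.4933, 0.1767, 0.0892]
orientation: [-0.126, 0.992, 0.001, 0.001]
wrist_force: [0.2, -0.6, -0.2]
opening: 0.0552
```

```bash
python3 log.py; python3 p11.py .013,.12,.088,4|head -1
python3 - <<'E'
from workcell import robot
import cv2
for n in("scene","top"):
    im=robot.grab_frame(n)["image"]; cv2.imwrite(f"pics/{n}14.png",im)
    c=im[195:285,230:350] if n=="scene" else im[220:290,260:350]
    cv2.imwrite(f"pics/{n}14c.png",cv2.resize(c,None,fx=6.5 if n=="scene" else 8,fy=6.5 if n=="scene" else 8,interpolation=cv2.INTER_LANCZOS4))
E
```

```text
21.45 [-0.839, 0.441, 0.472, 2.057, -0.304, 0.708, 1.651] [0.4933, 0.1767, 0.0892] [-0.1261, 0.992, 0.0006, 0.001] [0.16, -0.56, -0.19]
now [0.0128 0.1147 0.0892] end q [-0.85  0.44  0.48  2.07 -0.31  0.7   1.62]
```

View pics/top14c.png

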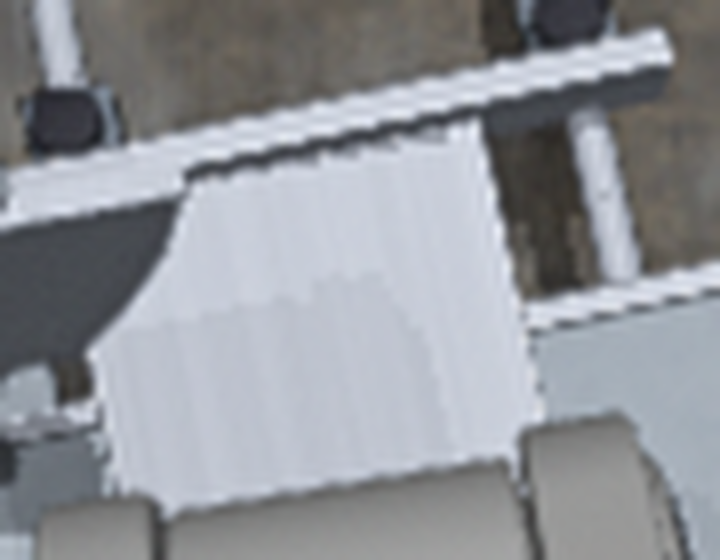

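View pics/scene14c.png

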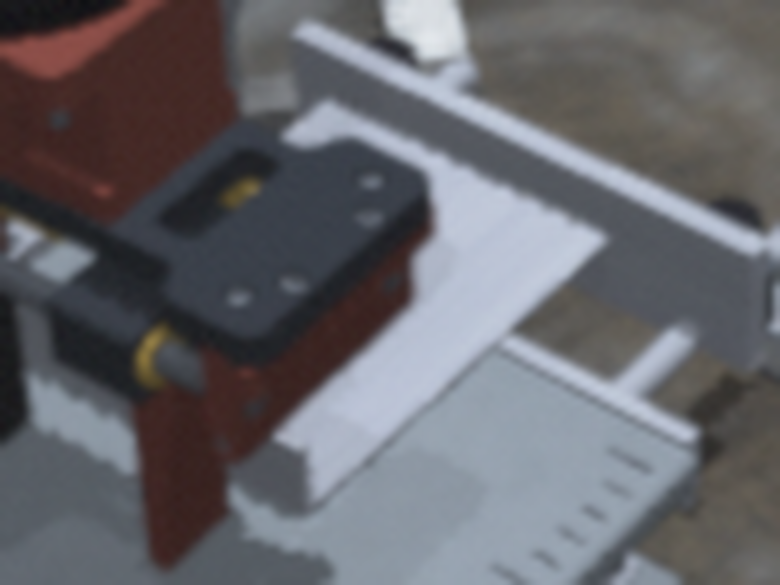

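```bash
cat > edge.py <<'E'
from path import *
import sys
from scipy.ndimage import map_coordinates
def edges(n,fn,xs):
    g=cv2.cvtColor(cv2.imread(fn),cv2.COLOR_BGR2GRAY).astype(float)
    GA=[];SHT=[]
    for x in xs:
        # sample along shear -y direction at height: build line of pixels from y=-.02 to -.065 at z .083
        ys=np.linspace(-.030,-.075,181)
        uv=proj(n,fr(SH,np.c_[np.full(181,x),ys,np.full(181,.083)]))
        pr=map_coordinates(g,[uv[:,1],uv[:,0]],order=1)
        # first strong fall (sheet->dark face), then strong rise (dark -> gauge top)
        d=np.gradient(pr)
        i=int(np.argmin(pr[20:150]))+20
        lo=pr[i]
        hi1=np.median(pr[:20]); hi2=pr[i:i+50].max()
        def cross(rng,lev):
            for k in rng:
                a,b=pr[k],pr[k+1]
                if (a-lev)*(b-lev)<=0 and a!=b: return k+(lev-a)/(b-a)
        k1=cross(range(i,0,-1),(lo+hi1)/2); k2=cross(range(i,min(i+55,179)),(lo+hi2)/2)
        if k1 is None or k2 is None: continue
        f=lambda k:[np.interp(k,range(181),uv[:,0]),np.interp(k,range(181),uv[:,1])]
        a=inv(SH,atz(n,[f(k1)],.083))[0]; b=inv(SH,atz(n,[f(k2)],.100))[0]
        SHT.append(a[:2]);GA.append(b[:2])
    return np.array(SHT),np.array(GA)
def rep(n,fn,xs):
    s,g=edges(n,fn,xs)
    for nm,a in(("sheet",s),("gauge",g)):
        c=np.polyfit(a[:,0],a[:,1],1); r=np.abs(a[:,1]-np.polyval(c,a[:,0])); k=r<3*np.median(r)+1e-5; c=np.polyfit(a[k,0],a[k,1],1); print(n,nm,len(a),"slope",c[0].round(4),"y at x=.018:",np.polyval(c,.018).round(5), "rms",r[k].std().round(5))
if __name__=="__main__":
    rep("top",sys.argv[1],np.linspace(-.026,.030,40))
    rep("scene",sys.argv[2],np.linspace(-.026,float(sys.argv[3]),40))
E
python3 edge.py pics/top14.png pics/scene14.png .06; python3 edge.py pics/top12.png pics/scene12.png .03
```

```text
top sheet 40 slope -0.0002 y at x=.018: -0.04437 rms 0.00036
top gauge 40 slope 0.0037 y at x=.018: -0.04524 rms 0.00032
scene sheet 40 slope 0.096 y at x=.018: -0.0408 rms 0.00267
scene gauge 40 slope 0.0063 y at x=.018: -0.04402 rms 0.00014
top sheet 40 slope -0.0033 y at x=.018: -0.04443 rms 0.00056
top gauge 40 slope 0.0038 y at x=.018: -0.04523 rms 0.00063
scene sheet 40 slope 0.2366 y at x=.018: -0.03617 rms 0.00136
scene gauge 40 slope 0.4991 y at x=.018: -0.02227 rms 0.00277
```

```bash
python3 - <<'E'
from path import *
t8=lambda a:(np.array(a,float)+.5)/8-.5+[260,220]
print(inv(SH,atz("top",t8([(481,123),(540,415)]),.083)))
s=lambda a:(np.array(a,float)+.5)/6.5-.5+[230,195]
print(inv(SH,atz("scene",s([(605,239),(328,101),(310,512)]),.083)))
from scipy.ndimage import map_coordinates
g=cv2.cvtColor(cv2.imread("pics/scene14.png"),cv2.COLOR_BGR2GRAY).astype(float)
for x in(-.02,0,.02,.05):
    ys=np.linspace(-.034,-.07,37); uv=proj("scene",fr(SH,np.c_[np.full(37,x),ys,np.full(37,.083)])); print(x,map_coordinates(g,[uv[:,1],uv[:,0]],order=1).astype(int).tolist())
E
python3 p11.py .018,.11,.088,3
```

```text
[[-0.0304 -0.0439  0.083 ]
 [-0.0291  0.0262  0.083 ]]
[[-0.0328 -0.0425  0.083 ]
 [ 0.0658 -0.0431  0.083 ]
 [-0.0344  0.0845  0.083 ]]
-0.02 [196, 197, 197, 197, 197, 196, 195, 187, 173, 156, 138, 119, 103, 94, 89, 87, 86, 86, 86, 86, 86, 87, 88, 89, 93, 108, 127, 152, 170, 183, 192, 196, 192, 185, 173, 151, 128]
0 [198, 198, 199, 199, 199, 199, 198, 191, 181, 166, 141, 119, 100, 93, 89, 87, 87, 87, 86, 86, 86, 87, 87, 89, 97, 111, 130, 152, 171, 186, 195, 194, 190, 183, 166, 146, 126]
0.02 [169, 181, 191, 193, 193, 193, 189, 181, 168, 149, 130, 110, 101, 95, 90, 87, 87, 87, 87, 87, 88, 88, 88, 91, 98, 108, 126, 151, 172, 189, 194, 197, 198, 190, 173, 152, 131]
0.05 [108, 127, 149, 170, 178, 181, 182, 179, 164, 147, 130, 114, 102, 93, 88, 88, 88, 88, 89, 89, 89, 89, 91, 94, 98, 104, 128, 151, 172, 186, 191, 194, 193, 184, 171, 159, 146]
now [0.0127 0.1152 0.0891] end q [-0.85  0.45  0.48  2.04 -0.31  0.71  1.62]
0 [-0.0018  0.0017  0.0004] [0.   0.   0.01] | 2.5 0.6
1 [-0.0018  0.0017  0.0004] [0.   0.   0.01] | 2.5 0.6
2 [-0.0017  0.0017  0.0004] [0.   0.   0.01] | 2.5 0.6
```

Request:
carry_out([
  {"dp": [0.02,0,-0.01],"twist": [0,0,0],"grip": 0.055},
  {"dp": [0.03,0,-0.03],"twist": [0,0,0],"grip": 0.055},
  {"dp": [0.02,0,-0.04],"twist": [0,0,0],"grip": 0.055},
  {"dp": [0,0,-0.04],"twist": [0,0,0],"grip": 0.055},
  {"dp": [0,0,-0.03],"twist": [0,0,0],"grip": 0.055},
])

```text
t: 22.18
tcp_pos: [0.4256, 0.1591, 0.2408]
orientation: [-0.126, 0.992, 0.001, 0.001]
wrist_force: [0.5, 0.2, -0.8]
opening: 0.0551
```

```bash
python3 log.py
python3 - <<'E'
from workcell import robot
import cv2
for n in("scene","top"):
    im=robot.grab_frame(n)["image"]; cv2.imwrite(f"pics/{n}15.png",im)
E
python3 edge.py pics/top15.png pics/scene15.png .03
```

```text
22.175 [-1.037, 0.077, 0.583, 2.07, -0.052, 1.004, 1.395] [0.4256, 0.1591, 0.2408] [-0.1261, 0.992, 0.0012, 0.0015] [0.55, 0.22, -0.75]
top sheet 40 slope 0.0007 y at x=.018: -0.04434 rms 0.00058
top gauge 40 slope 0.0039 y at x=.018: -0.04524 rms 0.00063
scene sheet 40 slope 0.0063 y at x=.018: -0.04379 rms 0.00015
scene gauge 40 slope 0.0045 y at x=.018: -0.04411 rms 0.00014
```

View pics/top15.png

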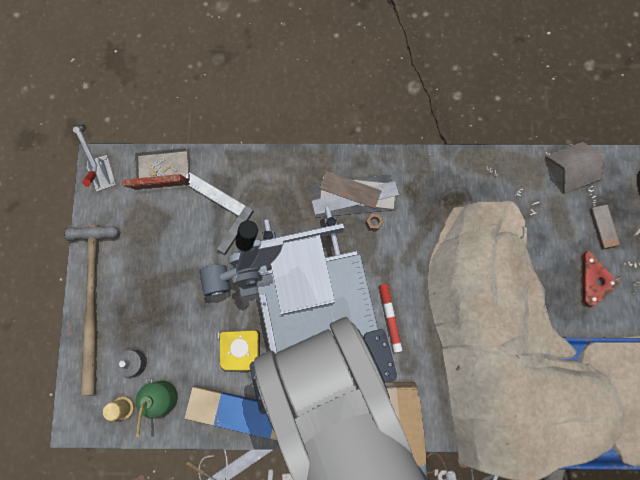

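View pics/scene15.png

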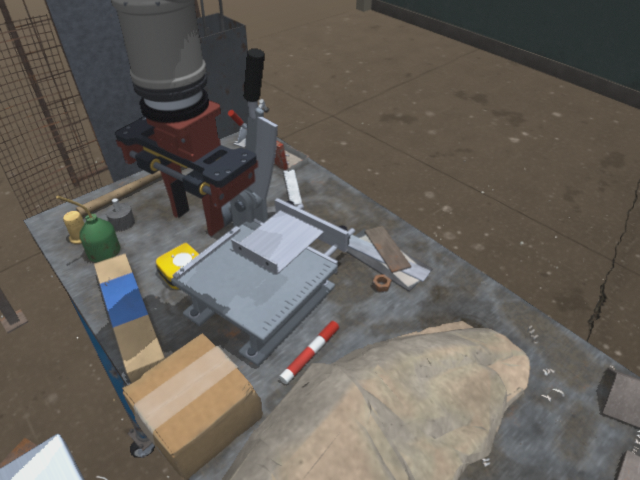

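Run:
```python
import cv2,numpy as np
a=cv2.imread("pics/top0.png").astype(int);b=cv2.imread("pics/top15.png").astype(int)
for n,(x0,y0,x1,y1) in dict(nut=(362,208,388,234),marker_top=(376,282,402,325),tape=(216,328,252,374)).items(): print(n,np.abs(a[y0:y1,x0:x1]-b[y0:y1,x0:x1]).mean().round(2))
from workcell import robot
print(robot.job_done())
```

```text
nut 10.97
marker_top 0.88
tape 1.72
the job is handed in; nothing more can be done
None
```

The bench shear is ready for its next cut, and the job is handed in after about 22 of the 58 s.

- **Blade arm:** I put the closed fingers under the grip and raised the arm slowly, at about 0.3 rad/s and slower near the balance point. The force on the wrist stayed under about 6 N. It went over the balance point and settled near its stop. It was still standing there in every later picture.
- **Sheet:** I pushed the outside of the flange with both fingers open and pointing down, pinching nothing. This straightened the sheet, which began about 0.1 rad askew, and slid it under the raised blade to the gauge. Sliding took about 3 N. At the gauge the tool stopped and the force rose.
- **Final press:** I backed off, turned the fingers 0.03 rad and pressed again to seat the edge. That press reached about 11 N forward with about 10 N upward on the fingers, more than I had wanted. The sheet looked flat in the pictures afterwards, but I did not measure whether its back edge lifted during the press.

Last checks, with the robot clear of everything:

| Check | Scene camera | Top camera |
|---|---|---|
| Gap between sheet edge and gauge | 0.3 mm | 0.9 mm |
| Sheet angle to gauge | 0.002 rad | 0.003 rad |

- **Gap:** the two cameras disagree by about 0.6 mm, which is within their 2 mm calibration.
- **Sideways position:** the sheet ended about 18 mm toward the pivot from the gauge's middle. It lies fully on the gauge, and I estimated about 18 mm clear of the cheek plate.
- **Bystanders:** the tape measure and paint marker are unchanged in the before-and-after pictures. The nut looks to be in the same place. Its patch of the picture did change (mean difference 11, against 1 to 2 for the others), which I put down to the raised grip and its shadow but did not check further.

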